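Fit the lid chuck to the torque driver and set it on the sample jar

TASK

Get the lid torque check ready: take the torque driver out of its stand and push its square drive straight into whichever chuck on the sloping rack fits the sample jar's lid, with the chuck still on its peg, until the spring ball clicks in and the driver is fully home. Then lift the chuck off on the driver and stand it upright on the jar in the clamp, the chuck's bell fully down over the lid, and let go. Leave the other chuck on its peg, and do not upset the jar or the things around.

Things in the scene. Friction and masses are not known exactly. Their poses are not given: they have to be found in the camera images.
- driver: torque driver, 141 mm long, 0.27 kg, upright in its stand. Origin: centre of the flat lower face (shoulder) of its 46 mm collar; z up along the handle. Grip: black, 34 mm square section, faces square to x and y, 24 to 112 mm above the origin. Below: steel drive 19 mm square, 26 mm long, last 6 mm tapered to 12 mm, with a spring ball in its +x face 13 mm below the shoulder
- driver_grip (a point): point on the driver's axis in the middle of the part to grip, 80 mm above the shoulder; axes as the driver's
- ball (a joint): spring ball of the drive: 0 m = fully out (4 mm proud of the drive's face), 0.0045 = pushed right in. Pushed in about 3 mm as the drive slides in the bore; springs back below 0.0015 in the dimple. Pushing past it takes about 10 N along the drive; it then holds the chuck with about 15 N
- driver_stand: fixed stand of the driver, steel foot 80 x 80 x 4 mm with a white block 66 x 66 mm, top at 44 mm, with an upright through hole 32 mm wide; the driver's shoulder rests on the top. Origin: centre of the underside
- chuck_rack: fixed white wedge-shaped rack, 97 mm deep, 210 mm wide, 70 mm high at the back. Its deck slopes 30 degrees, low edge at the rack's -x side (towards the robot), so the pegs and chucks lean 30 degrees from vertical towards its -x. Origin: centre of the underside; x level, from low to high edge, y along the width
- peg_left (a point): foot of the rack's peg at its +y side, on the sloping deck, 42 mm above the rack's underside; axes as the rack's (not tilted). The peg is 18.6 mm square, 26 mm high, at right angles to the deck
- peg_right (a point): the same for the peg at the rack's -y side, 104 mm from the other
- wide_chuck: aluminium lid chuck, wide bell (rim 90 mm, bore 74 mm, 16 mm deep), 0.15 kg, on either peg, tilted with the deck. Origin: centre of the rim; z out of the deck along its axis. Hub: 42 mm square block, top 56 mm above the origin, with a 20.4 mm square bore, sides along x and y, mouth bevelled 3 mm wide; ball dimples in all four walls. Home = driver's shoulder on the hub's top
- wide_chuck_mouth (a point): centre of the wide chuck's hub top (mouth of the square bore), 56 mm along its axis from the rim; axes as the chuck's
- narrow_chuck: lid chuck of the same make with a narrow bell, 66 mm across at the rim, 50 mm bore (too small for the jar), on the other peg; same hub and same axes
- sample_jar: sauce jar with black twist-off lid, 70 mm diameter, 116 mm high, 0.42 kg, standing in the clamp. Origin: centre of its underside
- lid_top (a point): centre of the top of the jar's lid, 116 mm above the jar's underside; the lid is 69 mm across
- jar_clamp: fixed jar clamp, plate 136 x 136 mm with its top at 18 mm, and four rubber posts of 14 mm diameter standing round the jar with 1 mm of play, their tops at 67 mm. Origin: centre of the underside
- jar_29: bystander: unlabelled sauce jar 70 mm diameter, 116 mm high, standing loose on the table at the right; origin at its underside
- jar_30: bystander: another such jar
- spare_lid: bystander: loose jar lid, 69 mm across, 12 mm high, lying on the table beyond the rack; origin at its underside
Things that resemble listed ones, but are neither listed nor needed, are in the scene too. Leave any turquoise look-alike of the jar_clamp alone.

How it is judged:
By the outcome, as a careful person would: the job done as asked, in the order asked, and still so for the second after the job is handed in, with the robot touching nothing.
It also fails if it takes over 45 s, if anything falls off the work surface, if the arm or the gripper's body presses on something with over 40 N, if the wrist force passes 120 N, or if a joint passes its speed limit or range.

ROBOT

A 6-joint arm with a two-finger parallel gripper is mounted at the origin on the work surface; the furniture and walls round the work are solid. World frame = base frame: x ahead of the robot, y to its left, z up, the work surface at z = 0. Lengths are in m, angles in rad, forces in N, time in s.
With the tool pointing down it reaches from about 0.375 to 0.75 m from the base axis. Payload 9 kg.
Tool frame: the origin (TCP) lies midway between the tips of the shut fingers; the grasp point (between the pads) lies 19 mm behind it; z points along the fingers, y is the direction in which the jaws open and shut (so a half turn about z gives the same grasp; the last joint's range is limited). The gripper opens to 85 mm and grips with 20 to 120 N. Pads are 22 mm wide; open, the fingers measure 114 mm over their backs; the gripper's body (76 mm by 85 mm) begins 54 mm behind the grasp point. The pads swing forward as they close: fully open they stand 13 mm farther back than shut.
Start: joints at [0.98, 0.104, 0.097, 1.564, 0, 1.353], TCP at [0.219, 0.559, 0.231] pointing down, gripper open.
Joint ranges: [-2.99, 2.99], [-0.84, 1.86], [-1.1, 1.16], [-1.84, 2.11], [-1.51, 1.56], [-3.14, 3.14]. Speed limits (rad/s): [2.22, 2.22, 2.57, 3.14, 3.14, 3.14].

INTERFACE

Orientations are given as [roll, pitch, yaw] about the fixed x, y, z axes, in that order (R = Rz(yaw) Ry(pitch) Rx(roll)).
In Python, from cell import arm gives the robot as it stands. The module is installed in compiled form; this text tells all that it offers.
- The arm moves only by the tool apply_moves, never from a script. Its arguments are lists of equal length, an entry for each row: "delta_pos": the shift along the tool's x, y, z in mm, a list of three; "turn": the turn, a rotation vector about the tool's x, y, z in degrees, a list of three. A call has 1 to 12 rows; each row shifts and turns the pose as measured when the row begins, along the tool's axes as they then stand; what a row does not reach is not made up. A row lasts 1/12 s, in which the tool goes at most 41.7 mm and 7.16 degrees, less where a joint would pass 70% of its speed; a pose out of reach is approached as far as the arm can. A call with a gripper value outside its range is refused whole. "jaw" is the finger opening in mm, from 0 to 85.4, set as the call begins (left out, the last holds). The fingers move at their own pace and stop on an object; "force" is the grip in N (left out, the last holds). Time passes only in rows, so rows that do not move let the fingers close. It gives the time, the measured TCP pose, the force and the opening at its end, in the units of the state.
- arm.sense(): the state, without advancing time (a new reading comes with each control period).
- arm.snapshot(name): name is "side" or "top" or "wrist"; returns a dict with "color" (420x560x3 uint8, blue, green, red), "camera_matrix" (3x3 intrinsics, pixels), "T" (4x4, takes a point from camera to world coordinates); the wrist camera has in their place "hand_eye" (4x4, takes a point from camera to tool coordinates, whose origin is the TCP and whose axes are the flange's). Camera axes: x right, y up, looking along -z (the intrinsics and any distortion apply to the point x, -y, -z); pixel columns grow to the right and rows downward; lengths in m; the calibration is good to about 2 mm. A picture is of the moment at which its call begins: read the wrist's pose just before it. There is no depth.
- arm.sign_off(): hands the job in, once; it reports no verdict.
The state is a dict: "time": time; "joint_pos": joint angles; "joint_vel": joint speeds; "effort": joint torques, N m; "tcp_pos": TCP position; "tool_rot": TCP orientation; "ft_force": force on the tool from outside, world axes, zero at the start; "ft_torque": the same for the moment, N m; "opening": opening from 0.0 (shut) to 1.0 (fully open).
Only numpy, scipy, OpenCV 4.12 (cv2) and the standard library are available. Lean on these libraries where they do the work, as an engineer would, in place of code of your own. Each camera call takes 0.05 s, during which the arm holds its last target. There are 200 camera calls.

## Working session

There is one attempt and no reset: what is moved stays moved. The work goes in short steps, Python scripts to look and compute and a tool call to move; the robot and the scene stay as the last step left them, time stands still between calls to the robot, and variables do not carry over. Pictures are saved under pics/ and viewed, about 8 in all and at most 12, crops included, and the job is handed in when it is done.

Besides the shell and the picture viewer there is one more tool, called after "Call:" as name(argument=value, ...) on one line, values as JSON. apply_moves: Moves the arm, as the interface text tells. Its arguments: {"type":"object","properties":{"delta_pos":{"type":"array"},"turn":{"type":"array"},"jaw":{"type":"number"},"force":{"type":"number"}},"required":["delta_pos","turn"]}

```bash
mkdir -p pics; cat > h.py <<'E'
import numpy as np, cv2
from cell import arm
from scipy.spatial.transform import Rotation as R
def snap(n):
    s=arm.sense(); d=arm.snapshot(n)
    K=np.array(d["camera_matrix"])
    if n=="wrist":
        T=np.eye(4); T[:3,:3]=R.from_euler('xyz',s["tool_rot"]).as_matrix(); T[:3,3]=s["tcp_pos"]
        T=T@np.array(d["hand_eye"])
    else: T=np.array(d["T"])
    return d["color"],K,T
def ray(K,T,u,v):
    d=np.linalg.inv(K)@[u,v,1]; d=T[:3,:3]@(d*[1,-1,-1]); return T[:3,3],d
def onz(K,T,u,v,z):
    o,d=ray(K,T,u,v); return o+d*(z-o[2])/d[2]
def proj(K,T,p):
    c=np.linalg.inv(T)@np.r_[p,1]; q=K@(c[:3]*[1,-1,-1]); return q[:2]/q[2]
E
python3 - <<'E'
from h import *
s=arm.sense(); print({k:np.round(v,3).tolist() for k,v in s.items()})
ims=[]
for n in("side","top","wrist"):
    c,K,T=snap(n); cv2.imwrite(f"pics/{n}0.png",c); np.savez(f"{n}0.npz",K=K,T=T); print(n,K.round(1).tolist(),T.round(3).tolist())
E
ls
```

```text
{'time': 0.0, 'joint_pos': [0.98, 0.105, 0.096, 1.564, 0.0, 1.353], 'joint_vel': [0.001, 0.0, 0.0, -0.001, -0.002, -0.001], 'effort': [0.001, -55.691, 50.367, 0.016, -0.0, 0.0], 'tcp_pos': [0.218, 0.559, 0.231], 'tool_rot': [-3.14, -0.0, 2.769], 'ft_force': [-0.281, 1.055, -0.342], 'ft_torque': [0.042, -0.019, -0.015], 'opening': 1.003}
side [[524.8, 0.0, 276.0], [0.0, 524.8, 210.3], [0.0, 0.0, 1.0]] [[0.999, 0.0, 0.043, 0.529], [0.036, 0.522, -0.852, -1.552], [-0.023, 0.853, 0.522, 1.02], [0.0, 0.0, 0.0, 1.0]]
top [[457.3, 0.0, 285.2], [0.0, 457.3, 210.1], [0.0, 0.0, 1.0]] [[0.02, 0.998, -0.06, 0.392], [-1.0, 0.02, 0.0, -0.045], [0.002, 0.06, 0.998, 1.566], [0.0, 0.0, 0.0, 1.0]]
wrist [[324.4, 0.0, 281.3], [0.0, 324.4, 202.8], [0.0, 0.0, 1.0]] [[0.364, -0.883, -0.296, 0.142], [0.931, 0.345, 0.118, 0.588], [-0.003, -0.319, 0.948, 0.373], [0.0, 0.0, 0.0, 1.0]]
h.py
pics
side0.npz
top0.npz
wrist0.npz
```

View pics/top0.png

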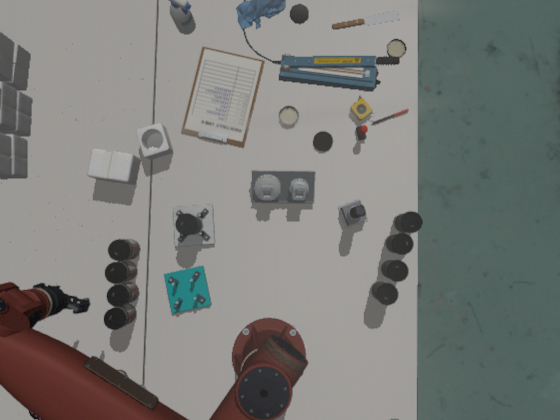

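View pics/side0.png

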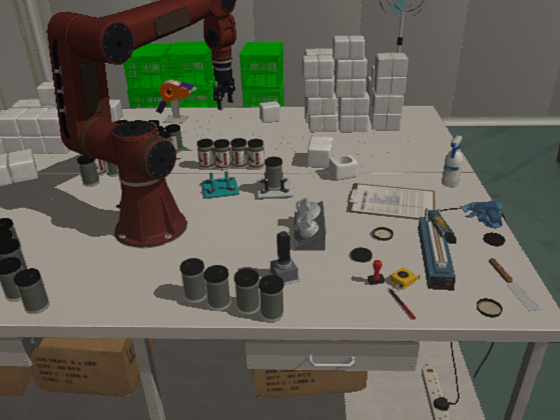

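Top view: the driver in its stand is at (353,212) and the rack at (283,188). The chuck at (267,187) looks wide and the one at (299,187) narrow. The jar sits in the white clamp at (193,226), and the turquoise look-alike clamp at (187,290) is to be left alone. I'll confirm the chucks and driver in one enlarged crop.

```bash
python3 - <<'E'
from h import *
c=cv2.imread("pics/top0.png"); s=cv2.imread("pics/side0.png")
a=cv2.resize(c[160:260,165:375],(798,380),interpolation=cv2.INTER_CUBIC)
b=cv2.resize(s[150:290,190:340],(236,220),interpolation=cv2.INTER_CUBIC)
d=cv2.resize(s[190:290,260:340],(176,220)); 
o=np.zeros((600,798,3),np.uint8); o[:380]=a; o[380:,:236]=b
e=cv2.resize(s[190:250,270:340],(256,220),interpolation=cv2.INTER_CUBIC);o[380:,240:496]=e
e=cv2.resize(s[225:290,260:310],(169,220),interpolation=cv2.INTER_CUBIC);o[380:,500:669]=e
cv2.imwrite("pics/crop0.png",o)
z=np.load("top0.npz");K,T=z["K"],z["T"]
for n,u,v,h in[("driver",356,212,.157),("stand",352,213,.044),("wide",268,188,.1),("narrow",299,188,.1),("jar",189,224,.134),("clamp",194,226,.018)]: print(n,onz(K,T,u,v,h).round(3))
E
```

```text
driver [ 0.475 -0.264  0.157]
stand [ 0.478 -0.269  0.044]
wide [0.55  0.011 0.1  ]
narrow [ 0.552 -0.089  0.1  ]
jar [0.428 0.255 0.134]
clamp [0.425 0.262 0.018]
```

View pics/crop0.png

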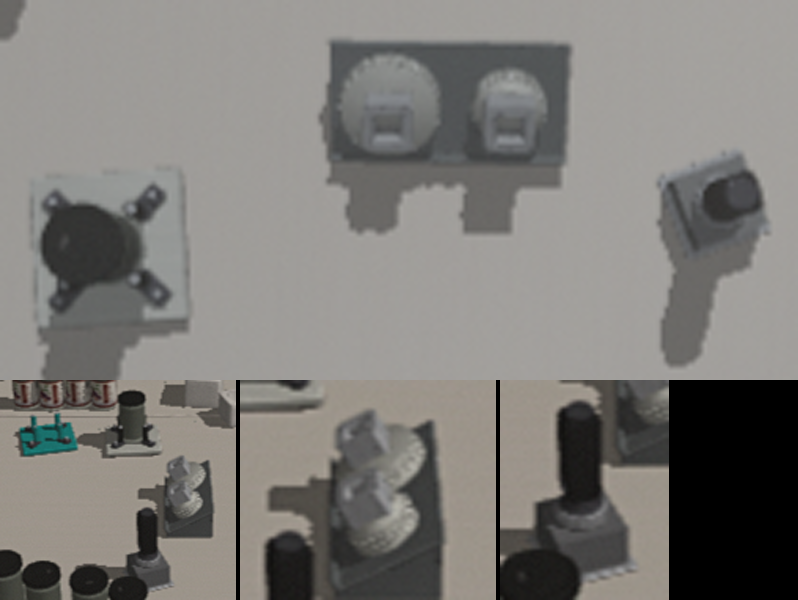

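The crop confirms it: the left chuck (+y, top image (267,187)) has the wide bell, which suits the 69 mm lid. The right one (299,187) has the narrow bell. The driver, black grip up, is in its stand at (353,212), turned about 20°. First I'll go above the driver.

Call:
apply_moves(delta_pos=[[0,0,-8],[0,0,-8],[0,0,-8],[0,0,-8],[0,0,-8],[0,0,-8],[-8.6,-37.9,0],[-8.6,-37.9,0],[-8.6,-37.9,0],[-8.6,-37.9,0],[-8.6,-37.9,0],[-8.6,-37.9,0]], turn=[[0,0,-6.9],[0,0,-6.9],[0,0,-6.9],[0,0,-6.9],[0,0,-6.9],[0,0,-6.9],[0,0,0],[0,0,0],[0,0,0],[0,0,0],[0,0,0],[0,0,0]], jaw=85, force=100)

```text
time: 1.15
tcp_pos: [0.3496, 0.3635, 0.275]
tool_rot: [-3.138, -0.009, -2.748]
ft_force: [1.8, -0.1, 0.7]
opening: 0.996
```

Call:
apply_moves(delta_pos=[[-8.6,-37.9,0],[-8.6,-37.9,0],[-8.6,-37.9,0],[-8.6,-37.9,0],[-8.6,-37.9,0],[11.3,-37.1,0],[11.3,-37.1,0],[11.3,-37.1,0],[11.3,-37.1,0],[11.3,-37.1,0],[11.3,-37.1,0]], turn=[[0,0,0],[0,0,0],[0,0,0],[0,0,0],[0,0,0],[0,0,0],[0,0,0],[0,0,0],[0,0,0],[0,0,0],[0,0,0]])

```text
time: 2.07
tcp_pos: [0.4896, -0.0467, 0.2739]
tool_rot: [-3.139, -0.01, -2.747]
ft_force: [1.0, 0.5, 0.4]
opening: 0.999
```

```bash
cat >> h.py <<'E'
def state():
    s=arm.sense(); print("t",round(s["time"],2),"tcp",np.round(np.array(s["tcp_pos"])*1000,1),"rot",np.degrees(s["tool_rot"]).round(2),"F",np.round(s["ft_force"],1),"op",round(s["opening"]*85.4,1),"q",np.round(s["joint_pos"],2))
    return s
def togo(p,rot,s=None):
    "tool-frame mm and rotvec deg to reach TCP p (m), rot (3x3)"
    s=s or arm.sense(); M=R.from_euler('xyz',s["tool_rot"]).as_matrix()
    print("go",(M.T@(np.array(p)-s["tcp_pos"])*1000).round(1),"turn",np.degrees(R.from_matrix(M.T@rot).as_rotvec()).round(2))
def down(yaw): return R.from_euler('xyz',[np.pi,0,np.radians(yaw)]).as_matrix()
E
python3 - <<'E'
from h import *
s=state(); togo([.475,-.266,.27],down(200),s)
E
```

```text
t 2.07 tcp [489.6 -46.7 273.9] rot [-179.85   -0.59 -157.36] F [1.  0.5 0.4] op 85.3 q [-0.36 -0.2  -0.12  1.66 -0.01 -0.75]
go [  97.8 -196.7    5.4] turn [-0.16 -0.59  2.64]
```

Call:
apply_moves(delta_pos=[[16,-32,1],[16,-32,1],[16,-32,1],[16,-32,1],[16,-32,1],[16,-32,1],[0,0,0]], turn=[[0,-0.1,0.4],[0,-0.1,0.4],[0,-0.1,0.4],[0,-0.1,0.4],[0,-0.1,0.4],[0,-0.1,0.4],[0,0,0]])

```text
time: 2.65
tcp_pos: [0.4668, -0.2776, 0.2662]
tool_rot: [-3.139, -0.001, -2.796]
ft_force: [0.6, -0.0, 0.2]
opening: 0.995
```

```bash
python3 - <<'E'
from h import *
s=state(); togo([.475,-.266,.27],down(200),s)
c,K,T=snap("wrist"); cv2.imwrite("pics/w1.png",c); np.savez("w1.npz",K=K,T=T)
E
```

```text
t 2.65 tcp [ 466.8 -277.6  266.2] rot [-1.7986e+02 -4.0000e-02 -1.6022e+02] F [ 0.6 -0.   0.2] op 84.9 q [-0.78 -0.06 -0.01  1.62 -0.   -1.12]
go [-11.6   8.1  -3.8] turn [-0.14 -0.04 -0.22]
```

View pics/w1.png

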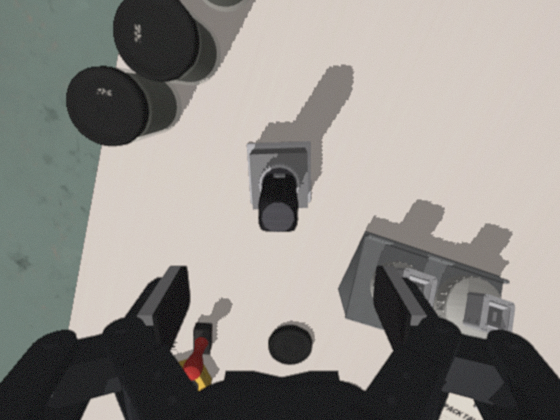

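Wrist view: the driver's cap is at (278,216) and its stand block at (250–310, 148–208), nearly square to the image. Next I'll measure its position and yaw.

```bash
python3 - <<'E'
from h import *
c=cv2.imread("pics/w1.png"); z=np.load("w1.npz");K,T=z["K"],z["T"]
g=cv2.cvtColor(c,cv2.COLOR_BGR2GRAY)
L=cv2.createLineSegmentDetector().detect(g[125:250,230:330])[0][:,0]+[230,125,230,125]
for l in L:
    n=np.hypot(l[2]-l[0],l[3]-l[1])
    if n<14: continue
    a,b=[onz(K,T,*p,.044) for p in(l[:2],l[2:])]; d=b-a
    print(l.round(1),"yaw044",round(np.degrees(np.arctan2(d[1],d[0]))%90,1))
m=(g<60).astype(np.uint8); m[:160]=0;m[240:]=0;m[:,:240]=0;m[:,320:]=0
m,=[m]; cnt=max(cv2.findContours(m,0,2)[0],key=cv2.contourArea); print("dark bbox",cv2.boundingRect(cnt))
for p in[(278,216)]: print("cap",onz(K,T,*p,.159).round(4))
print("tcp proj z.159",proj(K,T,[.4668,-.2776,.159]).round(0))
cv2.imwrite("pics/c1.png",cv2.resize(c[130:245,225:335],(765,600*115//115)[:2],interpolation=cv2.INTER_CUBIC))
E
```

```text
[297.7 194.4 296.3 229.4] yaw044 18.6
[294.4 231.1 263.1 231.1] yaw044 19.7
[257.2 206.7 264.3 171.9] yaw044 7.7
[295.1 176.9 295.6 193.1] yaw044 22.2
[254.6 143.3 266.8 124.8] yaw044 75.2
[321.9 134.4 321.2 173.2] yaw044 21.0
[251.9 209.3 246.8 143.1] yaw044 22.3
[275.7 152.9 251.8 153.9] yaw044 22.3
[254.3 148.6 304.4 146.8] yaw044 21.9
[303.1 152.4 276.9 152.7] yaw044 20.3
[307.2 142.  308.4 173.2] yaw044 23.4
[260.6 141.6 283.1 141.1] yaw044 21.1
[284.4 140.9 309.4 140.5] yaw044 20.6
dark bbox (259, 168, 39, 63)
cap [ 0.4798 -0.2769  0.159 ]
tcp proj z.159 [283. 202.]
```

View pics/c1.png

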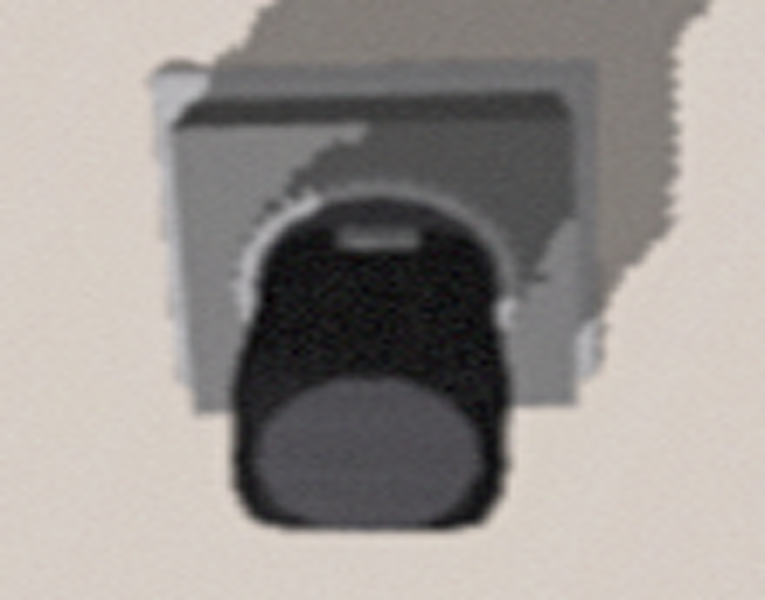

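```bash
python3 - <<'E'
from h import *
z=np.load("w1.npz");K,T=z["K"],z["T"]
P=np.array([onz(K,T,225+x/6.955,130+y/5.217,.044) for x,y in((172,128),(575,120),(577,405),(195,412))]); print(P.round(4).tolist(),P.mean(0).round(4),np.linalg.norm(np.diff(P[[0,1,2,3,0]],axis=0),axis=1).round(4))
print("collar",[onz(K,T,225+x/6.955,130+y/5.217,.05).round(4).tolist() for x,y in((240,290),(510,290),(378,190))])
c=cv2.imread("pics/top0.png"); zt=np.load("top0.npz")
for z_,u,v in((.155,165+743/3.8,160+190/3.8),(.044,165+715/3.8,160+203/3.8)): print(onz(zt["K"],zt["T"],u,v,z_).round(4))
# cap ray between views
o1,d1=ray(K,T,277.9,216.6);o2,d2=ray(zt["K"],zt["T"],165+743/3.8,160+190/3.8)
t=np.linalg.lstsq(np.c_[d1,-d2],o2-o1,rcond=None)[0];print("tri",(o1+t[0]*d1).round(4),(o2+t[1]*d2).round(4))
togo([.4795,-.277,.27],down(200))
E
```

```text
[[0.4626, -0.3185, 0.044], [0.4388, -0.2576, 0.044], [0.4994, -0.2337, 0.044], [0.5232, -0.2946, 0.044]] [ 0.481  -0.2761  0.044 ] [0.0653 0.0652 0.0654 0.0652]
collar [[0.4915, -0.2967, 0.05], [0.4765, -0.2549, 0.05], [0.4628, -0.2828, 0.05]]
[ 0.4817 -0.2786  0.155 ]
[ 0.4768 -0.2725  0.044 ]
tri [ 0.4804 -0.2768  0.1589] [ 0.4814 -0.2779  0.1591]
go [-11.1  -5.9  -3.6] turn [-0.06 -0.02 -0.18]
```

Call:
apply_moves(delta_pos=[[-6,-3,0],[-6,-3,0],[-1,0,30],[0,0,30],[0,0,25],[0,0,0]], turn=[[0,0,-0.7],[0,0,-0.6],[0,0,0],[0,0,0],[0,0,0],[0,0,0]])

```text
time: 3.2
tcp_pos: [0.487, -0.2723, 0.181]
tool_rot: [-3.137, 0.003, -2.763]
ft_force: [-0.7, 0.6, -1.5]
opening: 0.996
```

```bash
python3 - <<'E'
from h import *
s=state(); togo([.4805,-.2765,.103],down(201.2),s)
E
```

```text
t 3.2 tcp [ 487.  -272.3  181. ] rot [-1.7974e+02  1.6000e-01 -1.5829e+02] F [-0.7  0.6 -1.5] op 85.1 q [-0.74 -0.04 -0.14  1.46  0.   -1.12]
go [ 7.9 -1.2 77.9] turn [-0.26  0.16  0.51]
```

Call:
apply_moves(delta_pos=[[7,-1,0],[0,0,0],[0,0,25],[0,0,25],[0,0,15],[0,0,0]], turn=[[-0.2,0.1,0.5],[0,0,0],[0,0,0],[0,0,0],[0,0,0],[0,0,0]])

```text
time: 3.7
tcp_pos: [0.4858, -0.2756, 0.1243]
tool_rot: [-3.131, 0.006, -2.765]
ft_force: [-0.4, 0.5, 0.2]
opening: 0.996
```

```bash
python3 - <<'E'
from h import *
s=state(); togo([.4805,-.2765,.103],down(201.2),s)
E
```

```text
t 3.7 tcp [ 485.8 -275.6  124.3] rot [-179.4     0.34 -158.44] F [-0.4  0.5  0.2] op 85.1 q [-0.75 -0.03 -0.23  1.35  0.   -1.13]
go [ 5.4  1.4 21.3] turn [-0.6   0.35  0.36]
```

Call:
apply_moves(delta_pos=[[4,1,0],[0,0,8],[1,0,8],[0,0,4],[0,0,0]], turn=[[-0.6,0.3,0.3],[0,0,0],[0,0,0],[0,0,0],[0,0,0]])

```text
time: 4.12
tcp_pos: [0.4832, -0.279, 0.1103]
tool_rot: [-3.135, 0.004, -2.771]
ft_force: [-0.1, -0.4, 0.1]
opening: 0.993
```

```bash
python3 - <<'E'
from h import *
s=state(); togo([.4805,-.2765,.103],down(201.2),s)
E
```

```text
t 4.12 tcp [ 483.2 -279.   110.3] rot [-179.62    0.23 -158.74] F [-0.1 -0.4  0.1] op 84.8 q [-0.76 -0.02 -0.25  1.33  0.   -1.13]
go [1.6 3.4 7.3] turn [-0.38  0.23  0.06]
```

Call:
apply_moves(delta_pos=[[1.5,3.5,4],[0.5,0.5,4],[0,0,1]], turn=[[-0.4,0.2,0],[-0.2,0.1,0],[0,0,0]])

```text
time: 4.37
tcp_pos: [0.4799, -0.2761, 0.1015]
tool_rot: [3.138, -0.001, -2.771]
ft_force: [-0.9, 0.9, 0.1]
opening: 0.993
```

```bash
python3 - <<'E'
from h import *
s=state(); togo([.4805,-.2765,.103],down(201.2),s)
E
```

```text
t 4.37 tcp [ 479.9 -276.1  101.5] rot [ 1.7980e+02 -7.0000e-02 -1.5874e+02] F [-0.9  0.9  0.1] op 84.8 q [-0.76 -0.02 -0.26  1.33  0.   -1.13]
go [-0.4 -0.6 -1.5] turn [ 0.2  -0.07  0.06]
```

Positioned. Now I'll close the jaws and lift a little to check the hold.

Call:
apply_moves(delta_pos=[[0,0,0],[0,0,0],[0,0,0],[0,0,0],[0,0,0],[0,0,0],[0,0,0],[0,0,0]], turn=[[0,0,0],[0,0,0],[0,0,0],[0,0,0],[0,0,0],[0,0,0],[0,0,0],[0,0,0]], jaw=20, force=110)

```text
time: 5.03
tcp_pos: [0.4799, -0.2761, 0.1015]
tool_rot: [3.138, -0.001, -2.771]
ft_force: [-0.1, 0.4, -0.3]
opening: 0.389
```

Call:
apply_moves(delta_pos=[[0,0,-15],[0,0,-25],[0,0,-30],[0,0,-30],[0,0,-30],[0,0,-25],[0,0,-20],[0,0,0]], turn=[[0,0,0],[0,0,0],[0,0,0],[0,0,0],[0,0,0],[0,0,0],[0,0,0],[0,0,0]])

```text
time: 5.7
tcp_pos: [0.4776, -0.2738, 0.2777]
tool_rot: [3.126, -0.007, -2.77]
ft_force: [0.6, -0.3, -2.3]
opening: 0.386
```

```bash
python3 - <<'E'
from h import *
s=state()
c=cv2.imread("pics/w1.png"); z=np.load("w1.npz");K,T=z["K"],z["T"]
# current wrist view saved for hold check
c2,K2,T2=snap("wrist"); cv2.imwrite("pics/w2.png",c2); np.savez("w2.npz",K=K2,T=T2)
# first rack estimate: hubs seen in w1 and top
zt=np.load("top0.npz")
def tri(p,q):
    o1,d1=ray(K,T,*p);o2,d2=ray(zt["K"],zt["T"],*q)
    t=np.linalg.lstsq(np.c_[d1,-d2],o2-o1,rcond=None)[0];return (o1+t[0]*d1).round(4),(o2+t[1]*d2).round(4)
print("wide mouth tri",tri((495,316),(165+385/3.8,160+130/3.8)))
E
```

```text
t 5.7 tcp [ 477.6 -273.8  277.7] rot [ 179.12   -0.37 -158.73] F [ 0.6 -0.3 -2.3] op 33.0 q [-0.76 -0.01  0.06  1.66  0.   -1.13]
wide mouth tri (array([0.5377, 0.0141, 0.0874]), array([0.5312, 0.0166, 0.0869]))
```

View pics/w2.png

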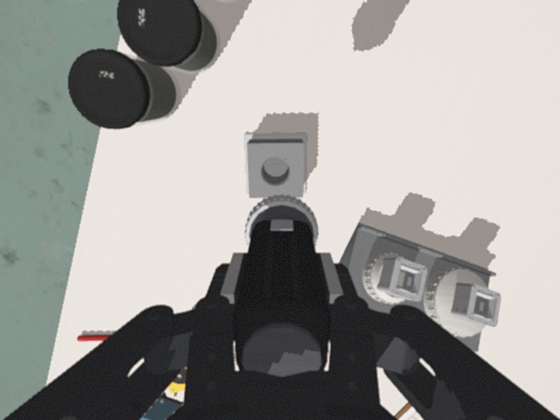

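The driver is held (−2.3 N, about its weight). The stand is empty at (275,165), and the hubs show at (404,280) narrow and (482,305) wide. I'll check the driver's place in the grip and plan the tilted view pose.

```bash
cat >> h.py <<'E'
def tilt(phi): return R.from_euler('z',phi,degrees=True).as_matrix()@R.from_euler('y',-30,degrees=True).as_matrix()@down(180)
E
python3 - <<'E'
from h import *
z=np.load("w2.npz");K,T=z["K"],z["T"]
s=arm.sense(); M=R.from_euler('xyz',s["tool_rot"]).as_matrix()
for n,zz in(("cap",-.0575),("collar low",.0575),("collar top",.0455)): print(n,proj(K,T,np.array(s["tcp_pos"])+M@[0,0,zz]).round(1))
w=onz(K,T,482,305,.0895);n=onz(K,T,404,280,.0895);print("wide",w.round(4),"narrow",n.round(4),"yaw",np.degrees(np.arctan2(-(w-n)[0],(w-n)[1])).round(1),np.linalg.norm(w-n).round(4))
m=w; t=tilt(0); togo(m-t[:,2]*.1135-t[:,0]*.045,t); print(m-t[:,2]*.1135-t[:,0]*.045)
E
```

```text
cap [283.8 354.6]
collar low [282.9 223.7]
collar top [283.  230.9]
wide [0.5363 0.0118 0.0895] narrow [ 0.5392 -0.0934  0.0895] yaw 1.6 0.1052
go [-142.3  249.9   68.5] turn [  6.43 -30.25  20.55]
[0.5184746  0.01178761 0.21029388]
```

Call:
apply_moves(delta_pos=[[0,0,0],[0,0,0],[0,0,0],[0,0,0],[0,0,0],[0,0,0],[0,0,0]], turn=[[1.1,-5.2,3.5],[1.1,-5.2,3.5],[1.1,-5.2,3.5],[1.1,-5.2,3.5],[1.1,-5.2,3.5],[0.7,-4,2.6],[0,0,0]])

```text
time: 6.33
tcp_pos: [0.4762, -0.2703, 0.2549]
tool_rot: [3.115, 0.526, 3.124]
ft_force: [-0.8, 0.2, -3.6]
opening: 0.387
```

```bash
python3 - <<'E'
from h import *
s=state();togo([.5185,.012,.21],tilt(1.5),s)
E
```

```text
t 6.33 tcp [ 476.2 -270.3  254.9] rot [178.48  30.14 179.01] F [-0.8  0.2 -3.6] op 33.1 q [-1.01 -0.57 -0.52  1.33  0.45 -0.94]
go [ -9.8 281.4  65.1] turn [ 0.27  0.17 -2.15]
```

Call:
apply_moves(delta_pos=[[-1,35,6],[-1,35,6],[-1,35,6],[-1,35,6],[-1,35,6],[-1,35,6],[-1,30,6],[-1,20,6],[0,0,6],[0,0,0]], turn=[[0,0,-0.3],[0,0,-0.3],[0,0,-0.3],[0,0,-0.3],[0,0,-0.3],[0,0,-0.3],[0,0,-0.3],[0,0,0],[0,0,0],[0,0,0]])

```text
time: 7.17
tcp_pos: [0.5164, -0.0026, 0.1949]
tool_rot: [3.122, 0.465, -3.113]
ft_force: [-0.3, -0.2, -2.9]
opening: 0.381
```

```bash
python3 - <<'E'
from h import *
s=state();togo([.5185,.012,.21],tilt(1.5),s)
c,K,T=snap("wrist"); cv2.imwrite("pics/w3.png",c); np.savez("w3.npz",K=K,T=T)
E
```

```text
t 7.17 tcp [516.4  -2.6 194.9] rot [ 178.89   26.66 -178.35] F [-0.3 -0.2 -2.9] op 32.5 q [-0.38 -0.82 -0.78  1.19  0.2  -0.37]
go [ -9.   14.8 -12.1] turn [ 1.18 -3.34  0.1 ]
```

View pics/w3.png

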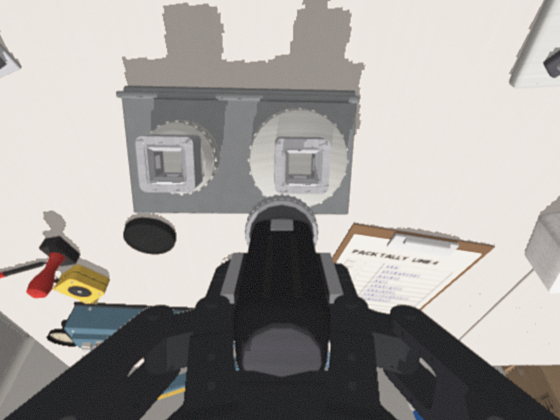

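The view shows the wide hub mouth at (303,165) and the narrow one at (170,165). Joint 2 is close to its limit (−0.82 of −0.84) and the tilt stopped short at 26.7°. I'll fit the kinematics and check whether the insertion pose is within reach.

```bash
cat > kin.py <<'E'
from h import *
from scipy.optimize import least_squares
D=[([.98,.105,.096,1.564,0,1.353],[.218,.559,.231],[-3.14,0,2.769]),
([-.36,-.2,-.12,1.66,-.01,-.75],[.4896,-.0467,.2739],np.radians([-179.85,-.59,-157.36])),
([-.78,-.06,-.01,1.62,0,-1.12],[.4668,-.2776,.2662],np.radians([-179.86,-.04,-160.22])),
([-.76,-.02,-.26,1.33,0,-1.13],[.4799,-.2761,.1015],np.radians([179.8,-.07,-158.74])),
([-.76,-.01,.06,1.66,0,-1.13],[.4776,-.2738,.2777],np.radians([179.12,-.37,-158.73])),
([-1.01,-.57,-.52,1.33,.45,-.94],[.4762,-.2703,.2549],np.radians([178.48,30.14,179.01])),
([-.38,-.82,-.78,1.19,.2,-.37],[.5164,-.0026,.1949],np.radians([178.89,26.66,-178.35]))]
ry=lambda a:R.from_euler('y',a).as_matrix(); rz=lambda a:R.from_euler('z',a).as_matrix(); rx=lambda a:R.from_euler('x',a).as_matrix()
def fk(q,P):
    A,d,h0,L1,L2,La,Lb=P
    H=ry(q[1]-q[2]+q[3])
    p=np.array([A,d,h0])+ry(q[1])@[0,0,L1]+ry(q[1]-q[2])@[L2,0,0]+H@[La,0,0]
    W=H@rz(q[4]); p=p+W@[Lb,0,0]
    # tool: z along W x ; at q6=0, down: tool x = -plane x = W z(neg)
    M=W@rx(q[5])@np.array([[0,0,1],[0,1,0],[-1,0,0]])
    return rz(q[0])@p, rz(q[0])@M
def fit():
    f=lambda P:np.concatenate([fk(q,P)[0]-p for q,p,_ in D])
    r=least_squares(f,[-.03,.13,.4,.36,.58,.2,.2]); return r.x,r.fun
P,res=fit()
lo=np.array([-2.99,-.84,-1.1,-1.84,-1.51,-3.14]);hi=np.array([2.99,1.86,1.16,2.11,1.56,3.14])
def ik(p,M,q0=None,lim=True):
    q0=np.array([-.38,-.7,-.7,1.19,.2,-.37]) if q0 is None else q0
    def f(q):
        a,B=fk(q,P); return np.r_[(a-p)*5,R.from_matrix(M.T@B).as_rotvec()]
    b=(lo,hi) if lim else (-4,4)
    r=least_squares(f,q0,bounds=b); return r.x,r.fun
E
python3 - <<'E'
from kin import *
print("P",P.round(3),"res mm",(res*1000).round(1).reshape(-1,3).tolist())
for q,p,r in D: print("rot err deg",np.degrees(R.from_matrix(R.from_euler('xyz',r).as_matrix().T@fk(q,P)[1]).as_rotvec()).round(1))
m=np.array([.536,.012,.0895]);t=tilt(1.5)
for L in(.0575,.0835,.0935,.11):
    q,e=ik(m-t[:,2]*L,t,lim=False);print(L,q.round(3),np.abs(e).max().round(4))
E
```

```text
P [-0.014  0.131  0.347  0.354  0.566  0.169  0.295] res mm [[0.7, 2.0, -0.8], [0.1, -1.0, 1.5], [2.0, -2.1, -1.4], [-6.6, 6.7, 1.2], [2.3, -1.8, -0.9], [0.8, -2.1, 2.2], [-1.0, 0.7, -1.8]]
rot err deg [0. 0. 0.]
rot err deg [-0.1  0.2  0.3]
rot err deg [-0.1 -0.1  0.3]
rot err deg [ 0.2 -0.1  0.1]
rot err deg [-0.1  0.1  0.1]
rot err deg [ 0.3 -0.2 -0.5]
rot err deg [-0.2  0.1  0.1]
0.0575 [-0.351 -0.991 -0.986  1.083  0.185 -0.331] 0.0
0.0835 [-0.366 -1.055 -0.976  1.16   0.192 -0.344] 0.0
0.0935 [-0.372 -1.077 -0.97   1.189  0.195 -0.35 ] 0.0
0.11 [-0.383 -1.11  -0.959  1.235  0.2   -0.359] 0.0
```

The model fits. Gripped in line with its axis, the driver can't be brought to the tilted peg, because joint 2 would need about −1.0. The fix is to put it back in the stand and grip it again with the tool pitched about the jaw axis, so the tool stays more upright at the rack. I'll check which pitch works.

```bash
python3 - <<'E'
from kin import *
def tt(phi,th): return rz(np.radians(phi))@ry(np.radians(-th))@down(180)
m=np.array([.536,.012,.0895]); a=-tilt(1.5)[:,2]
def rep(n,p,M,q0):
    best=min((ik(p,M,np.array(x)) for x in q0),key=lambda r:np.abs(r[1]).max()); q,e=best
    mg=np.minimum(q-lo,hi-q); print(n,q.round(2),"err",np.abs(e).max().round(4),"margin",mg.min().round(2)); return q
for th in(0,5,10,15):
    print("theta",th); M=tt(1.5,th)
    for L in(.078,.12): rep(f" rack {L}",m+a*L+M[:,2]*.020,M,[[-.3,-.5,-.6,1.4,.2,-.3]])
    for yw in(201.2,111.2,21.2,291.2):
        M=rz(np.radians(yw-180))@ry(np.radians(30-th))@down(180); G=np.array([.4805,-.2765,.122])
        for h in(0,.12): rep(f" stand {yw} +{h}",G+[0,0,h]+M[:,2]*.020,M,[[-.7,0,-.2,1.5,0,-1],[-.7,0,-.2,1.5,0,.5],[-.7,0,-.2,1.5,0,-2.5],[-.7,0,-.2,1.5,0,2.]])
    for yw in(180,210,240,270):
        M=rz(np.radians(yw-180))@ry(np.radians(30-th))@down(180); G=np.array([.428,.255,.252])
        for h in(0,.06): rep(f" jar {yw} +{h}",G+[0,0,h]+M[:,2]*.020,M,[[.4,0,-.2,1.5,0,0.],[.4,0,-.2,1.5,0,-1]])
E
```

```text
theta 0
 rack 0.078 [-0.24 -0.18 -0.35  1.4   0.   -0.27] err 0.0 margin 0.66
 rack 0.12 [-0.26 -0.26 -0.35  1.48  0.   -0.28] err 0.0 margin 0.58
 stand 201.2 +0 [-0.56  0.46  0.21  1.65 -0.41 -0.86] err 0.0 margin 0.46
 stand 201.2 +0.12 [-0.56  0.41  0.35  1.85 -0.41 -0.86] err 0.0 margin 0.26
 stand 111.2 +0 [-0.85  0.6   0.36  1.83  0.17  0.31] err 0.0 margin 0.28
 stand 111.2 +0.12 [-0.85  0.54  0.51  2.03  0.17  0.31] err 0.0 margin 0.08
 stand 21.2 +0 [-1.02 -0.24 -0.53  1.18  0.51  1.78] err 0.0 margin 0.57
 stand 21.2 +0.12 [-1.02 -0.3  -0.37  1.4   0.51  1.78] err 0.0 margin 0.54
 stand 291.2 +0 [-0.62 -0.5  -0.76  0.86 -0.28 -2.63] err 0.0 margin 0.34
 stand 291.2 +0.12 [-0.62 -0.56 -0.59  1.09 -0.28 -2.63] err 0.0 margin 0.28
 jar 180 +0 [0.21 0.4  0.34 2.02 0.1  0.18] err 0.0 margin 0.09
 jar 180 +0.06 [0.21 0.38 0.42 2.11 0.11 0.18] err 0.016 margin 0.0
 jar 210 +0 [ 0.33  0.45  0.4   2.04 -0.1  -0.17] err 0.0 margin 0.07
 jar 210 +0.06 [ 0.33  0.41  0.46  2.11 -0.1  -0.17] err 0.0283 margin 0.0
 jar 240 +0 [ 0.43  0.37  0.31  1.95 -0.29 -0.55] err 0.0 margin 0.16
 jar
[... 3437 characters left out ...]
.2 +0 [-0.7  -0.26 -0.5   1.09 -0.13 -2.65] err 0.0 margin 0.49
 stand 291.2 +0.12 [-0.7  -0.31 -0.33  1.32 -0.13 -2.65] err 0.0 margin 0.49
 jar 180 +0 [0.24 0.1  0.07 1.79 0.06 0.23] err 0.0 margin 0.32
 jar 180 +0.06 [0.24 0.11 0.18 1.9  0.06 0.23] err 0.0 margin 0.21
 jar 210 +0 [ 0.3   0.13  0.1   1.8  -0.06 -0.21] err 0.0 margin 0.31
 jar 210 +0.06 [ 0.3   0.13  0.21  1.9  -0.06 -0.21] err 0.0 margin 0.21
 jar 240 +0 [ 0.36  0.08  0.05  1.75 -0.16 -0.67] err 0.0 margin 0.36
 jar 240 +0.06 [ 0.36  0.09  0.16  1.85 -0.16 -0.67] err 0.0 margin 0.26
 jar 270 +0 [ 0.41 -0.03 -0.06  1.65 -0.24 -1.15] err 0.0 margin 0.46
 jar 270 +0.06 [ 0.41 -0.03  0.05  1.76 -0.24 -1.15] err 0.0 margin 0.35
```

```bash
python3 - <<'E'
from h import *
c=cv2.imread("pics/w3.png")
a=cv2.resize(c[80:220,120:360],(800,466),interpolation=cv2.INTER_CUBIC)
cv2.imwrite("pics/c3.png",a)
# return to stand: hold pose plan
s=state(); togo([.4776,-.2738,.25],down(201.2),s)
E
```

```text
t 7.22 tcp [516.3  -3.  195.2] rot [ 178.86   26.66 -178.4 ] F [ 0.3 -0.3 -3.2] op 32.9 q [-0.38 -0.82 -0.78  1.19  0.2  -0.37]
go [  16.7 -268.2  -75. ] turn [ -3.45  26.59 -18.98]
```

View pics/c3.png

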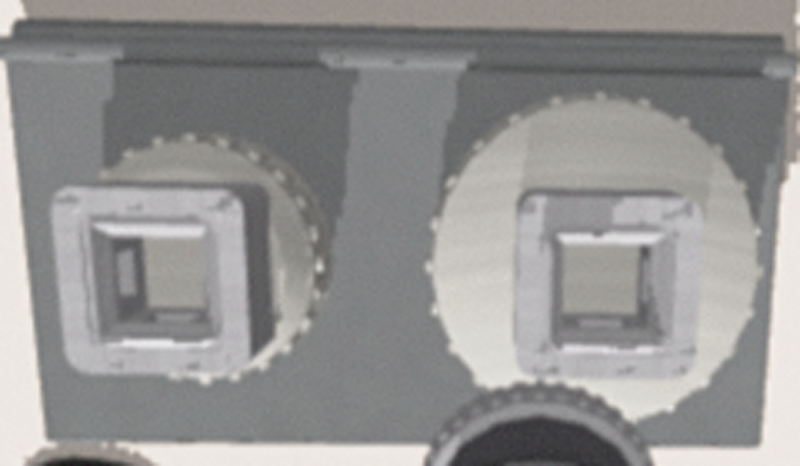

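```bash
python3 - <<'E'
from h import *
z=np.load("w3.npz");K,T=z["K"],z["T"]
px=lambda x,y:(120+x/3.3333,80+y/3.3333)
w=onz(K,T,*px(609,286),.0905); n=onz(K,T,*px(153,281),.0905)
d=w-n; phi=np.degrees(np.arctan2(-d[0],d[1])); print("wide",w.round(4),"narrow",n.round(4),"phi",phi.round(2),"dist",np.linalg.norm(d).round(4))
zt=np.load("top0.npz"); print("top view wide", onz(zt["K"],zt["T"],165+385/3.8,160+130/3.8,.0905).round(4))
z2=np.load("w2.npz"); print("w2 wide", onz(z2["K"],z2["T"],482,305,.0905).round(4))
M=tilt(phi); a=-M[:,2]
def onpl(u,v,c):
    o,dd=ray(K,T,u,v); return o+dd*(a@(c-o))/(a@dd)
for name,c,C in(("wide",w,[(518,195),(702,193),(695,378),(516,375)]),("nar",n,[(52,188),(243,186),(250,373),(68,373)])):
    Q=np.array([onpl(*px(*p),c) for p in C]); L=(Q-c)@M; print(name,(L*1000).round(1).tolist(),"ctr",(L.mean(0)*1000).round(1))
# deck low edge / high edge points for rack yaw (low edge z~.014, high .07)
for za,p,q in((.07,(50,440),(760,443)),(.014,(10,45),(790,62))):
    A,B=onz(K,T,*px(*p),za),onz(K,T,*px(*q),za); e=B-A; print("edge yaw",np.degrees(np.arctan2(-e[0],e[1])).round(2),np.linalg.norm(e).round(3))
E
```

```text
wide [0.5341 0.0153 0.0905] narrow [ 0.5352 -0.0881  0.0905] phi 0.6 dist 0.1034
top view wide [0.5309 0.0164 0.0905]
w2 wide [0.5358 0.0108 0.0905]
wide [[20.2, -21.1, -0.0], [21.2, 20.2, 0.0], [-21.5, 20.9, -0.0], [-21.1, -21.1, -0.0]] ctr [-0.3 -0.2 -0. ]
nar [[20.4, -20.5, 0.0], [21.4, 21.4, -0.0], [-21.2, 20.6, 0.0], [-21.5, -21.1, 0.0]] ctr [-0.2  0.1  0. ]
edge yaw 0.8 0.205
edge yaw 0.34 0.207
```

Call:
apply_moves(delta_pos=[[0,0,-20],[2,-34,-8],[2,-36,-8],[2,-36,-8],[2,-36,-8],[2,-36,-8],[2,-36,-8],[2,-30,-8],[0,0,0]], turn=[[0,0,0],[0,0,0],[0,0,0],[0,0,0],[0,0,0],[0,0,0],[0,0,0],[0,0,0],[0,0,0]])

```text
time: 7.97
tcp_pos: [0.4744, -0.2681, 0.2532]
tool_rot: [3.128, 0.454, -3.109]
ft_force: [-0.1, -0.5, -2.4]
opening: 0.386
```

```bash
python3 - <<'E'
from h import *
s=state(); togo([.4799,-.2761,.25],down(201.3),s)
E
```

```text
t 7.97 tcp [ 474.4 -268.1  253.2] rot [ 179.23   26.01 -178.12] F [-0.1 -0.5 -2.4] op 32.9 q [-0.98 -0.5  -0.46  1.37  0.39 -0.97]
go [-3.3 -8.3  5.1] turn [ -3.66  25.89 -18.91]
```

Call:
apply_moves(delta_pos=[[0,0,0],[0,0,0],[0,0,0],[0,0,0],[0,0,0],[0,0,0]], turn=[[-0.7,5.2,-3.8],[-0.7,5.2,-3.8],[-0.7,5.2,-3.8],[-0.7,5.2,-3.8],[-0.7,5.1,-3.8],[0,0,0]])

```text
time: 8.47
tcp_pos: [0.4668, -0.2794, 0.2487]
tool_rot: [3.136, -0.029, -2.768]
ft_force: [1.0, 0.1, -3.2]
opening: 0.387
```

```bash
python3 - <<'E'
from h import *
s=state(); togo([.4799,-.2761,.22],down(201.3),s)
E
```

```text
t 8.47 tcp [ 466.8 -279.4  248.7] rot [ 179.66   -1.63 -158.62] F [ 1.   0.1 -3.2] op 33.0 q [-0.77 -0.03 -0.01  1.61 -0.02 -1.14]
go [-14.2  -1.8  28.3] turn [ 0.34 -1.63  0.07]
```

Call:
apply_moves(delta_pos=[[-10,-1,0],[-4,-1,0],[0,0,20],[0,0,25],[0,0,25],[0,0,0]], turn=[[0.3,-1.4,0],[0,-0.3,0],[0,0,0],[0,0,0],[0,0,0],[0,0,0]])

```text
time: 8.97
tcp_pos: [0.4834, -0.2792, 0.1786]
tool_rot: [-3.136, 0.02, -2.78]
ft_force: [-1.7, -0.5, -4.1]
opening: 0.387
```

```bash
python3 - <<'E'
from h import *
s=state(); togo([.4799,-.2761,.145],down(201.3),s)
E
```

```text
t 8.97 tcp [ 483.4 -279.2  178.6] rot [-179.67    1.13 -159.29] F [-1.7 -0.5 -4.1] op 33.0 q [-0.77 -0.05 -0.15  1.45  0.02 -1.13]
go [ 2.9  4.4 33.5] turn [-0.34  1.13 -0.6 ]
```

Call:
apply_moves(delta_pos=[[3,4,0],[0,0,12],[0,0,12],[0,0,4],[0,0,0]], turn=[[-0.3,1.1,-0.6],[0,0,0],[0,0,0],[0,0,0],[0,0,0]])

```text
time: 9.38
tcp_pos: [0.479, -0.2781, 0.1536]
tool_rot: [-3.135, 0.005, -2.774]
ft_force: [0.0, 0.1, -3.3]
opening: 0.384
```

```bash
python3 - <<'E'
from h import *
s=state(); togo([.4799,-.2761,.14],down(201.3),s)
E
```

```text
t 9.38 tcp [ 479.  -278.1  153.6] rot [-179.63    0.3  -158.91] F [ 0.   0.1 -3.3] op 32.8 q [-0.76 -0.05 -0.2   1.41  0.   -1.13]
go [-1.5  1.7 13.6] turn [-0.37  0.3  -0.21]
```

Call:
apply_moves(delta_pos=[[-1.5,1.7,0],[0,0,10],[0,0,10],[0,0,4],[0,0,0]], turn=[[-0.4,0.3,-0.2],[0,0,0],[0,0,0],[0,0,0],[0,0,0]])

```text
time: 9.8
tcp_pos: [0.4809, -0.2763, 0.1286]
tool_rot: [-3.141, 0.001, -2.77]
ft_force: [0.0, 0.8, -2.5]
opening: 0.389
```

```bash
python3 - <<'E'
from h import *
s=state(); togo([.4799,-.2761,.1045],down(201.3),s)
E
```

```text
t 9.8 tcp [ 480.9 -276.3  128.6] rot [-1.7996e+02  5.0000e-02 -1.5868e+02] F [ 0.   0.8 -2.5] op 33.3 q [-0.76 -0.03 -0.23  1.37  0.   -1.13]
go [ 0.9  0.6 24.1] turn [-0.04  0.05  0.02]
```

Call:
apply_moves(delta_pos=[[0.5,0.3,8],[0,0,8],[0,0,6],[0,0,3],[0,0,0]], turn=[[0,0,0],[0,0,0],[0,0,0],[0,0,0],[0,0,0]])

```text
time: 10.22
tcp_pos: [0.4805, -0.2763, 0.1015]
tool_rot: [-3.14, 0.001, -2.769]
ft_force: [-1.2, 1.4, 8.6]
opening: 0.388
```

```bash
python3 - <<'E'
from h import *
s=state(); togo([.4799,-.2761,.1015],down(201.3),s)
E
```

```text
t 10.22 tcp [ 480.5 -276.3  101.5] rot [-1.7992e+02  7.0000e-02 -1.5868e+02] F [-1.2  1.4  8.6] op 33.1 q [-0.76 -0.02 -0.27  1.32  0.   -1.13]
go [ 0.5  0.4 -0. ] turn [-0.08  0.07  0.02]
```

Seated in the stand at the same height as before. I'll open the jaws and pitch the tool 18° about the jaw axis.

```bash
python3 - <<'E'
from kin import *
s=state(); M=rz(np.radians(21.3))@ry(np.radians(18))@down(180); G=np.array([.4803,-.2763,.122]); print(M.round(3).tolist(),G+M[:,2]*.0205); togo(G+M[:,2]*.0205,M,s)
E
```

```text
t 10.22 tcp [ 480.5 -276.3  101.5] rot [-1.7992e+02  7.0000e-02 -1.5868e+02] F [-1.2  1.4  8.6] op 33.1 q [-0.76 -0.02 -0.27  1.32  0.   -1.13]
[[-0.886, -0.363, -0.288], [-0.345, 0.932, -0.112], [0.309, 0.0, -0.951]] [ 0.47439788 -0.27860114  0.10250334]
go [ 6.5  0.1 -1.1] turn [-8.000e-02  1.807e+01  1.000e-02]
```

Call:
apply_moves(delta_pos=[[0,0,0],[0,0,0],[0,0,0],[0,0,0],[0,0,0]], turn=[[0,0,0],[0,0,0],[0,0,0],[0,0,0],[0,0,0]], jaw=65)

```text
time: 10.63
tcp_pos: [0.4813, -0.2772, 0.1026]
tool_rot: [-3.137, 0.003, -2.769]
ft_force: [-0.8, 0.6, -0.2]
opening: 0.765
```

Call:
apply_moves(delta_pos=[[2.3,0,0],[2.3,0,0],[2.3,0,0],[0,0,0]], turn=[[0,6,0],[0,6,0],[0,6,0],[0,0,0]])

```text
time: 10.97
tcp_pos: [0.4729, -0.2807, 0.1028]
tool_rot: [-3.136, -0.325, -2.774]
ft_force: [1.0, 0.6, -0.5]
opening: 0.759
```

```bash
python3 - <<'E'
from kin import *
s=state(); M=rz(np.radians(21.3))@ry(np.radians(18))@down(180); G=np.array([.4805,-.2765,.122]);togo(G+M[:,2]*.0205,M,s)
E
```

```text
t 10.97 tcp [ 472.9 -280.7  102.8] rot [-179.67  -18.64 -158.93] F [ 1.   0.6 -0.5] op 64.9 q [-0.62  0.24 -0.02  1.49 -0.27 -0.97]
go [-2.2  1.1 -0.4] turn [-0.26 -0.64 -0.21]
```

Call:
apply_moves(delta_pos=[[-2.2,1.1,-0.4],[0,0,0]], turn=[[-0.3,-0.6,-0.2],[0,0,0]])

```text
time: 11.13
tcp_pos: [0.4758, -0.278, 0.1013]
tool_rot: [3.138, -0.311, -2.767]
ft_force: [-0.7, 0.3, -0.4]
opening: 0.767
```

```bash
python3 - <<'E'
from kin import *
s=state(); M=rz(np.radians(21.3))@ry(np.radians(18))@down(180); G=np.array([.4805,-.2765,.122]);togo(G+M[:,2]*.0205,M,s)
E
```

```text
t 11.13 tcp [ 475.8 -278.   101.3] rot [ 179.81  -17.82 -158.54] F [-0.7  0.3 -0.4] op 65.5 q [-0.62  0.24 -0.02  1.49 -0.26 -0.97]
go [ 1.7 -0.3 -0.7] turn [0.14 0.18 0.15]
```

Call:
apply_moves(delta_pos=[[0,0,0],[0,0,0],[0,0,0],[0,0,0],[0,0,0],[0,0,0],[0,0,0]], turn=[[0,0,0],[0,0,0],[0,0,0],[0,0,0],[0,0,0],[0,0,0],[0,0,0]], jaw=20, force=115)

```text
time: 11.72
tcp_pos: [0.4747, -0.2794, 0.1045]
tool_rot: [-3.141, -0.301, -2.772]
ft_force: [-0.7, -0.2, -3.8]
opening: 0.383
```

```bash
python3 - <<'E'
from kin import *
s=state(); M=R.from_euler('xyz',s["tool_rot"]).as_matrix(); p=np.array(s["tcp_pos"])
# driver frame: z up, x axis = projection so that driver y = tool y horizontal
y=M[:,1].copy(); y[2]=0; y/=np.linalg.norm(y); x=np.cross(y,[0,0,1]); Dm=np.c_[x,y,[0,0,1]]
sh=np.array([.4805,-.2765,.044]); sh=sh+y*((p-sh)@y)   # jaws centre it along y
B=np.eye(4);B[:3,:3]=M.T@Dm;B[:3,3]=M.T@(sh-p); np.save("B.npy",B); print(B.round(4))
z=np.array([0,0,1]); togo(p+[0,0,.14],M,s)
E
cat >> kin.py <<'E'
def drv():
    "measured pose of the driver (shoulder), from the grasp"
    s=arm.sense(); T=np.eye(4);T[:3,:3]=R.from_euler('xyz',s["tool_rot"]).as_matrix();T[:3,3]=s["tcp_pos"]; return T@np.load("B.npy")
def goD(sh,Rd):
    "what to go so that driver shoulder is at sh with frame Rd (z up the handle, y jaw)"
    T=np.eye(4);T[:3,:3]=Rd;T[:3,3]=sh; X=T@np.linalg.inv(np.load("B.npy")); togo(X[:3,3],X[:3,:3]); return X
def Rrack(phi=0.5):  # driver frame on peg: z=axis leaning to -x; y=rack y ; x as in drv
    M=tilt(phi); return np.c_[np.cross(M[:,1],-M[:,2]),M[:,1],-M[:,2]]
MOUTH=np.array([.534,.0150,.0905])
E
```

```text
t 11.72 tcp [ 474.7 -279.4  104.5] rot [-179.96  -17.25 -158.85] F [-0.7 -0.2 -3.8] op 32.7 q [-0.63  0.22 -0.03  1.48 -0.25 -0.98]
[[-9.550e-01  2.000e-04  2.966e-01 -2.410e-02]
 [-0.000e+00  1.000e+00 -7.000e-04  0.000e+00]
 [-2.966e-01 -6.000e-04 -9.550e-01  5.580e-02]
 [ 0.000e+00  0.000e+00  0.000e+00  1.000e+00]]
go [ 4.150e+01 -1.000e-01 -1.337e+02] turn [0. 0. 0.]
```

Call:
apply_moves(delta_pos=[[5,0,-16],[8.3,0,-26.7],[8.3,0,-26.7],[8.3,0,-26.7],[8.3,0,-26.7],[3,0,-10],[0,0,0]], turn=[[0,0,0],[0,0,0],[0,0,0],[0,0,0],[0,0,0],[0,0,0],[0,0,0]])

```text
time: 12.3
tcp_pos: [0.4727, -0.2779, 0.2451]
tool_rot: [3.135, -0.304, -2.771]
ft_force: [0.3, 0.5, -2.6]
opening: 0.385
```

```bash
python3 - <<'E'
from kin import *
s=state(); print("driver",drv().round(4).tolist())
Rr=Rrack(); a=Rr[:,2]
print("pre"); X=goD(MOUTH+a*.075,Rr); print(X[:3,3].round(4),ik(X[:3,3],X[:3,:3])[0].round(2),np.abs(ik(X[:3,3],X[:3,:3])[1]).max())
c,K,T=snap("wrist"); cv2.imwrite("pics/w4.png",c); np.savez("w4.npz",K=K,T=T)
D=drv()
for n,v in(("cap",[0,0,.115]),("shoulder",[0,0,0]),("collar near rim",[0,0,.012])): print(n,proj(K,T,(D@np.r_[v,1])[:3]).round(1))
E
```

```text
t 12.3 tcp [ 472.7 -277.9  245.1] rot [ 179.64  -17.42 -158.75] F [ 0.3  0.5 -2.6] op 32.9 q [-0.63  0.21  0.21  1.74 -0.25 -0.98]
driver [[0.9327, -0.3607, 0.0052, 0.4784], [0.3607, 0.9327, -0.0051, -0.2753], [-0.003, 0.0066, 1.0, 0.1846], [0.0, 0.0, 0.0, 1.0]]
pre
go [-102.5  276.7   12. ] turn [ -0.48 -29.89  20.9 ]
[0.4606 0.0144 0.2046] [-0.3  -0.65 -0.6   1.41  0.07 -0.3 ] 3.2274000160001075e-12
cap [283.4 325.6]
shoulder [282.6 258.2]
collar near rim [282.6 261.8]
```

View pics/w4.png

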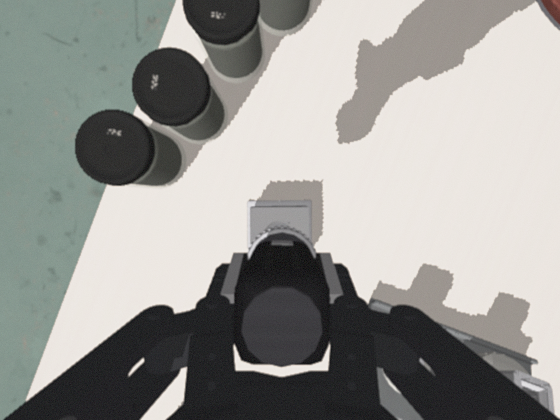

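The cap is seen at (282,325) and predicted at (283,326), so the grasp model holds. Next I'll turn to the rack's tilt and move in.

Call:
apply_moves(delta_pos=[[0,0,0],[0,0,0],[0,0,0],[0,0,0],[0,0,0],[0,0,0],[0,0,0]], turn=[[-0.1,-5,3.5],[-0.1,-5,3.5],[-0.1,-5,3.5],[-0.1,-5,3.5],[-0.1,-5,3.5],[0,-4,2.8],[0,0,0]])

```text
time: 12.93
tcp_pos: [0.4711, -0.2743, 0.2239]
tool_rot: [3.124, 0.212, -3.139]
ft_force: [-1.0, 0.0, -3.5]
opening: 0.384
```

```bash
python3 - <<'E'
from kin import *
s=state(); Rr=Rrack(); a=Rr[:,2]; goD(MOUTH+a*.075,Rr)
E
```

```text
t 12.93 tcp [ 471.1 -274.3  223.9] rot [ 178.99   12.15 -179.86] F [-1.   0.  -3.5] op 32.8 q [-0.87 -0.27 -0.29  1.43  0.17 -0.86]
go [ 13.6 288.3  21.9] turn [ 0.97 -0.6  -0.34]
```

Call:
apply_moves(delta_pos=[[1,36,2],[1,36,2],[1,36,2],[1,36,2],[1,36,2],[1,36,2],[1,30,2],[1,16,2],[0,0,0]], turn=[[0.1,0,0],[0.1,0,0],[0.1,0,0],[0.1,0,0],[0.1,0,0],[0.1,0,0],[0,0,0],[0,0,0],[0,0,0]])

```text
time: 13.68
tcp_pos: [0.4565, -0.0015, 0.1916]
tool_rot: [3.134, 0.178, -3.135]
ft_force: [-0.2, 0.1, -3.0]
opening: 0.383
```

```bash
python3 - <<'E'
from kin import *
s=state(); Rr=Rrack(); a=Rr[:,2]; goD(MOUTH+a*.06,Rr); print("axis step in tool (10mm)",(R.from_euler('xyz',s["tool_rot"]).as_matrix().T@(-a)*10).round(2))
E
```

```text
t 13.68 tcp [456.5  -1.5 191.6] rot [ 179.56   10.19 -179.61] F [-0.2  0.1 -3. ] op 32.7 q [-0.34 -0.6  -0.59  1.42  0.07 -0.34]
go [-11.6  15.9   2.2] turn [ 0.46 -2.55 -0.1 ]
axis step in tool (10mm) [-3.39 -0.06  9.41]
```

Call:
apply_moves(delta_pos=[[-8,11,2],[-3,5,0],[0,0,0]], turn=[[0.4,-2,0],[0.1,-0.5,0],[0,0,0]])

```text
time: 13.93
tcp_pos: [0.4663, 0.0162, 0.188]
tool_rot: [-3.138, 0.214, -3.128]
ft_force: [-1.0, 0.6, -3.7]
opening: 0.386
```

```bash
cat >> kin.py <<'E'
def rackrep(ph=.5):
    s=state(); Rr=Rrack(ph); D=drv(); e=Rr.T@(D[:3,3]-MOUTH); M=R.from_euler('xyz',s["tool_rot"]).as_matrix()
    print("shoulder wrt mouth (x,y lateral, z axis) mm",(e*1000).round(1)); goD(MOUTH+Rr[:,2]*e[2],Rr)
    print("F along driver axis",round(float(Rr[:,2]@np.array(s["ft_force"])),1),"lat",(Rr.T@np.array(s["ft_force"]))[:2].round(1))
E
python3 - <<'E'
from kin import *
rackrep()
E
```

```text
t 13.93 tcp [466.3  16.2 188. ] rot [-179.79   12.24 -179.22] F [-1.   0.6 -3.7] op 33.0 q [-0.29 -0.63 -0.62  1.37  0.06 -0.29]
shoulder wrt mouth (x,y lateral, z axis) mm [-3.9  1.7 57.8]
go [-3.2 -1.8 -1. ] turn [-0.12 -0.51  0.28]
F along driver axis -2.7 lat [-2.7  0.6]
```

Call:
apply_moves(delta_pos=[[-3.2,-1.8,-1],[-2,0,6],[-2,0,6],[0,0,0]], turn=[[-0.1,-0.5,0.3],[0,0,0],[0,0,0],[0,0,0]])

```text
time: 14.27
tcp_pos: [0.4762, 0.0117, 0.1768]
tool_rot: [-3.14, 0.218, -3.135]
ft_force: [-0.3, 0.3, -2.4]
opening: 0.386
```

```bash
python3 - <<'E'
from kin import *
rackrep()
c,K,T=snap("wrist"); cv2.imwrite("pics/w5.png",c); np.savez("w5.npz",K=K,T=T)
c,K,T=snap("side"); cv2.imwrite("pics/side5.png",c)
E
```

```text
t 14.27 tcp [476.2  11.7 176.8] rot [-179.88   12.5  -179.6 ] F [-0.3  0.3 -2.4] op 33.0 q [-0.29 -0.6  -0.62  1.34  0.06 -0.29]
shoulder wrt mouth (x,y lateral, z axis) mm [-0.7 -2.9 43.1]
go [-0.4  2.8 -0.1] turn [-0.1  -0.25 -0.09]
F along driver axis -2.0 lat [-1.4  0.3]
```

Call:
apply_moves(delta_pos=[[-0.4,2.8,0],[-2,0,6],[-2,0,6],[0,0,0]], turn=[[-0.1,-0.2,-0.1],[0,0,0],[0,0,0],[0,0,0]])

```text
time: 14.7
tcp_pos: [0.4837, 0.0143, 0.1665]
tool_rot: [-3.141, 0.223, -3.134]
ft_force: [-0.6, 0.4, -2.6]
opening: 0.385
```

```bash
python3 - <<'E'
from kin import *
rackrep()
E
```

```text
t 14.7 tcp [483.7  14.3 166.5] rot [-179.95   12.79 -179.54] F [-0.6  0.4 -2.6] op 32.9 q [-0.28 -0.58 -0.63  1.31  0.06 -0.28]
shoulder wrt mouth (x,y lateral, z axis) mm [ 1.  -0.3 30.4]
go [0.9 0.3 0.3] turn [-0.03  0.04 -0.03]
F along driver axis -2.0 lat [-1.8  0.5]
```

Call:
apply_moves(delta_pos=[[-0.3,0.2,4],[-1.2,0,4],[-0.6,0,2],[0,0,0]], turn=[[0,0,0],[0,0,0],[0,0,0],[0,0,0]])

```text
time: 15.03
tcp_pos: [0.4883, 0.0147, 0.1556]
tool_rot: [-3.141, 0.222, -3.133]
ft_force: [-0.5, 0.2, -3.0]
opening: 0.388
```

```bash
python3 - <<'E'
from kin import *
rackrep()
E
```

```text
t 15.03 tcp [488.3  14.7 155.6] rot [-179.96   12.74 -179.52] F [-0.5  0.2 -3. ] op 33.1 q [-0.28 -0.57 -0.64  1.29  0.06 -0.28]
shoulder wrt mouth (x,y lateral, z axis) mm [-0.6  0.1 18.7]
go [-0.5 -0.1 -0.2] turn [-0.01 -0.01 -0.01]
F along driver axis -2.3 lat [-1.9  0.2]
```

The tip is in the mouth with no contact force. I'll go on in small steps.

Call:
apply_moves(delta_pos=[[-1.1,0,3],[-0.9,0,3],[0,0,0]], turn=[[0,0,0],[0,0,0],[0,0,0]])

```text
time: 15.28
tcp_pos: [0.4919, 0.0148, 0.1497]
tool_rot: [-3.141, 0.222, -3.133]
ft_force: [-0.0, 0.2, -3.6]
opening: 0.384
```

```bash
python3 - <<'E'
from kin import *
rackrep()
E
```

```text
t 15.28 tcp [491.9  14.8 149.7] rot [-179.96   12.75 -179.52] F [-0.   0.2 -3.6] op 32.8 q [-0.28 -0.55 -0.64  1.27  0.06 -0.28]
shoulder wrt mouth (x,y lateral, z axis) mm [-0.4  0.2 11.8]
go [-0.4 -0.2 -0.1] turn [-0.01 -0.   -0.01]
F along driver axis -3.1 lat [-1.8  0.2]
```

Call:
apply_moves(delta_pos=[[-1,0,3],[-0.9,0,3],[0,0,0]], turn=[[0,0,0],[0,0,0],[0,0,0]])

```text
time: 15.53
tcp_pos: [0.4949, 0.0148, 0.1449]
tool_rot: [-3.14, 0.222, -3.133]
ft_force: [-0.9, 0.8, -1.0]
opening: 0.383
```

```bash
python3 - <<'E'
from kin import *
rackrep()
E
```

```text
t 15.53 tcp [494.9  14.8 144.9] rot [-179.92   12.71 -179.5 ] F [-0.9  0.8 -1. ] op 32.7 q [-0.27 -0.54 -0.64  1.26  0.06 -0.28]
shoulder wrt mouth (x,y lateral, z axis) mm [-0.2  0.1  6.2]
go [-0.2 -0.2 -0. ] turn [-0.04 -0.04  0.01]
F along driver axis -0.4 lat [-1.3  0.8]
```

Call:
apply_moves(delta_pos=[[-1,0,3],[-0.6,0,2],[0,0,0]], turn=[[0,0,0],[0,0,0],[0,0,0]])

```text
time: 15.78
tcp_pos: [0.4975, 0.0148, 0.1403]
tool_rot: [-3.14, 0.221, -3.133]
ft_force: [-1.0, 0.0, -4.3]
opening: 0.382
```

```bash
python3 - <<'E'
from kin import *
rackrep()
E
```

```text
t 15.78 tcp [497.5  14.8 140.3] rot [-179.91   12.68 -179.5 ] F [-1.   0.  -4.3] op 32.6 q [-0.27 -0.53 -0.64  1.25  0.06 -0.27]
shoulder wrt mouth (x,y lateral, z axis) mm [-0.3  0.1  0.9]
go [-0.2 -0.1 -0.1] turn [-0.06 -0.07  0.01]
F along driver axis -3.2 lat [-3.  0.]
```

Call:
apply_moves(delta_pos=[[-0.6,0,2],[-0.6,0,2],[0,0,0]], turn=[[0,0,0],[0,0,0],[0,0,0]])

```text
time: 16.03
tcp_pos: [0.4996, 0.0149, 0.1372]
tool_rot: [-3.14, 0.221, -3.133]
ft_force: [-5.7, -0.4, 3.0]
opening: 0.382
```

```bash
python3 - <<'E'
from kin import *
rackrep()
E
```

```text
t 16.03 tcp [499.6  14.9 137.2] rot [-179.9    12.68 -179.5 ] F [-5.7 -0.4  3. ] op 32.6 q [-0.27 -0.52 -0.64  1.24  0.06 -0.27]
shoulder wrt mouth (x,y lateral, z axis) mm [-0.   0.1 -2.9]
go [ 0.  -0.2  0. ] turn [-0.06 -0.07  0.01]
F along driver axis 5.4 lat [-3.5 -0.3]
```

Call:
apply_moves(delta_pos=[[-0.6,0,2],[-0.6,0,2],[0,0,0]], turn=[[0,0,0],[0,0,0],[0,0,0]])

```text
time: 16.28
tcp_pos: [0.5001, 0.015, 0.1377]
tool_rot: [-3.138, 0.219, -3.132]
ft_force: [-0.4, 1.0, -3.3]
opening: 0.383
```

```bash
python3 - <<'E'
from kin import *
rackrep()
E
```

```text
t 16.28 tcp [500.1  15.  137.7] rot [-179.82   12.56 -179.48] F [-0.4  1.  -3.3] op 32.7 q [-0.27 -0.52 -0.64  1.24  0.06 -0.27]
shoulder wrt mouth (x,y lateral, z axis) mm [ 0.5  0.2 -2.6]
go [ 0.7 -0.3  0.2] turn [-0.14 -0.19  0.04]
F along driver axis -2.6 lat [-2.  1.]
```

Call:
apply_moves(delta_pos=[[-0.9,0,3],[-0.9,0,3],[-1.2,0,4]], turn=[[0,0,0],[0,0,0],[0,0,0]])

```text
time: 16.53
tcp_pos: [0.5018, 0.0152, 0.1375]
tool_rot: [-3.136, 0.215, -3.132]
ft_force: [-47.9, 2.1, 51.9]
opening: 0.386
```

```bash
python3 - <<'E'
from kin import *
rackrep()
E
```

```text
t 16.53 tcp [501.8  15.2 137.5] rot [-179.66   12.34 -179.43] F [-47.9   2.1  51.9] op 32.9 q [-0.26 -0.5  -0.63  1.24  0.05 -0.27]
shoulder wrt mouth (x,y lateral, z axis) mm [ 1.7  0.2 -3.8]
go [ 2.  -0.5  0.7] turn [-0.29 -0.4   0.08]
F along driver axis 68.9 lat [-15.5   2.5]
```

A solid stop at 69 N along the axis, so the driver should be home. I'll relax and check it in a picture.

Call:
apply_moves(delta_pos=[[-1.5,0,-0.7],[0,0,0]], turn=[[-0.3,-0.4,0],[0,0,0]])

```text
time: 16.7
tcp_pos: [0.5017, 0.0154, 0.1395]
tool_rot: [-3.14, 0.22, -3.131]
ft_force: [-0.1, 0.2, -4.2]
opening: 0.381
```

```bash
python3 - <<'E'
from kin import *
rackrep()
c,K,T=snap("wrist"); np.savez("w6.npz",K=K,T=T)
s,K2,T2=snap("side"); t,_,_=snap("top")
p=proj(K2,T2,MOUTH); print(p)
u,v=p.astype(int)
o=np.zeros((600,800,3),np.uint8)
o[:,:400]=cv2.resize(s[v-60:v+60,u-40:u+40],(400,600),interpolation=cv2.INTER_CUBIC)
o[:300,400:]=cv2.resize(c,(400,300)); o[300:,400:]=cv2.resize(c[130:280,190:390],(400,300),interpolation=cv2.INTER_CUBIC)
cv2.imwrite("pics/v6.png",o)
E
```

```text
t 16.7 tcp [501.7  15.4 139.5] rot [-179.92   12.58 -179.42] F [-0.1  0.2 -4.2] op 32.6 q [-0.27 -0.51 -0.63  1.24  0.06 -0.27]
shoulder wrt mouth (x,y lateral, z axis) mm [ 2.9  0.7 -1.9]
go [ 2.9 -0.6  0.9] turn [-0.03 -0.17  0.09]
F along driver axis -3.5 lat [-2.2  0.2]
[300.07951526 203.00343944]
```

View pics/v6.png

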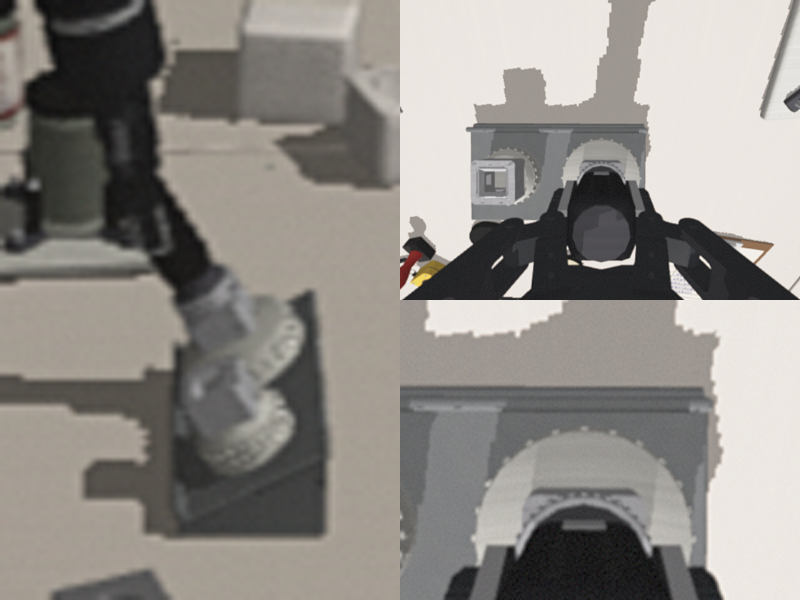

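The picture shows the collar sitting flat on the wide hub, so the driver is home; the narrow chuck is undisturbed. Now I'll lift along the peg axis.

Call:
apply_moves(delta_pos=[[0.9,0,-3],[1.2,0,-4],[1.2,0,-4],[0,0,0]], turn=[[0,0,0],[0,0,0],[0,0,0],[0,0,0]])

```text
time: 17.18
tcp_pos: [0.4963, 0.0155, 0.1488]
tool_rot: [-3.141, 0.22, -3.131]
ft_force: [0.9, -0.5, -5.1]
opening: 0.387
```

```bash
python3 - <<'E'
from kin import *
rackrep()
E
```

```text
t 17.18 tcp [496.3  15.5 148.8] rot [-179.97   12.6  -179.42] F [ 0.9 -0.5 -5.1] op 33.1 q [-0.27 -0.53 -0.63  1.27  0.06 -0.27]
shoulder wrt mouth (x,y lateral, z axis) mm [2.8 0.9 8.8]
go [ 2.9 -0.8  0.9] turn [ 0.02 -0.15  0.09]
F along driver axis -4.9 lat [-1.7 -0.5]
```

Call:
apply_moves(delta_pos=[[1.5,0,-5],[1.5,0,-5],[1.5,0,-5],[1.5,0,-5],[1.8,0,-6],[3,0,-10],[6,0,-20],[6,0,-20],[6,0,-20],[0,0,-10],[0,0,0]], turn=[[0,0,0],[0,0,0],[0,0,0],[0,0,0],[0,0,0],[0,0,0],[0,0,0],[0,0,0],[0,0,0],[0,0,0],[0,0,0]])

```text
time: 18.1
tcp_pos: [0.4404, 0.0152, 0.2554]
tool_rot: [-3.14, 0.223, -3.131]
ft_force: [-0.2, 0.5, -3.6]
opening: 0.389
```

```bash
python3 - <<'E'
from kin import *
rackrep()
# targets over jar
for yw in(225,240,255,270):
    Rd=rz(np.radians(yw-180)); J=np.array([.428,.255,0])
    T=np.eye(4);T[:3,:3]=Rd;T[:3,3]=J+[0,0,.26]; X=T@np.linalg.inv(np.load("B.npy")); q,e=ik(X[:3,3],X[:3,:3],np.array([.4,0,-.2,1.5,0,0.])); print(yw,X[:3,3].round(3),q.round(2),np.abs(e).max().round(4))
E
```

```text
t 18.1 tcp [440.4  15.2 255.4] rot [-179.92   12.77 -179.41] F [-0.2  0.5 -3.6] op 33.2 q [-0.31 -0.69 -0.54  1.52  0.07 -0.32]
shoulder wrt mouth (x,y lateral, z axis) mm [  7.9   1.  129.2]
go [ 7.5 -1.   2.3] turn [-0.03  0.02  0.1 ]
F along driver axis -3.0 lat [-2.   0.5]
225 [0.423 0.25  0.32 ] [ 0.34  0.17  0.29  1.97 -0.13 -0.42] 0.0
240 [0.425 0.249 0.32 ] [ 0.38  0.13  0.26  1.93 -0.19 -0.65] 0.0
255 [0.426 0.249 0.32 ] [ 0.4   0.08  0.2   1.88 -0.24 -0.88] 0.0
270 [0.428 0.249 0.32 ] [ 0.42  0.01  0.13  1.82 -0.27 -1.13] 0.0
```

Call:
apply_moves(delta_pos=[[0,20,-10],[0,30,-15],[0,30,-15],[0,10,-5],[0,0,0]], turn=[[0,0,0],[0,0,0],[0,0,0],[0,0,0],[0,0,0]])

```text
time: 18.52
tcp_pos: [0.4305, 0.1074, 0.2993]
tool_rot: [-3.141, 0.223, -3.137]
ft_force: [0.1, 0.1, -3.8]
opening: 0.384
```

```bash
python3 - <<'E'
from kin import *
s=state(); c,K,T=snap("wrist"); cv2.imwrite("pics/w7.png",c); np.savez("w7.npz",K=K,T=T)
u,v=proj(K,T,[.428,.255,.134]); print("expected lid px",u,v)
t,Kt,Tt=snap("top"); sd,_,_=snap("side")
o=np.zeros((600,800,3),np.uint8)
o[:420,:560]=c
o[:300,560:]=cv2.resize(sd[100:250,210:330],(240,300))
o[420:,:300]=cv2.resize(t[180:270,150:300],(300,180),interpolation=cv2.INTER_CUBIC)
v0,u0=int(np.clip(v-60,0,300)),int(np.clip(u-80,0,400))
o[300:,560:]=cv2.resize(c[v0:v0+120,u0:u0+96],(240,300),interpolation=cv2.INTER_CUBIC); print("crop origin",u0,v0,"scale 2.5")
cv2.imwrite("pics/v7.png",o)
E
```

```text
t 18.52 tcp [430.5 107.4 299.3] rot [-179.96   12.81 -179.72] F [ 0.1  0.1 -3.8] op 32.8 q [-0.06 -0.64 -0.42  1.57  0.01 -0.07]
expected lid px 441.68005833103456 144.048920375178
crop origin 361 84 scale 2.5
```

View pics/v7.png

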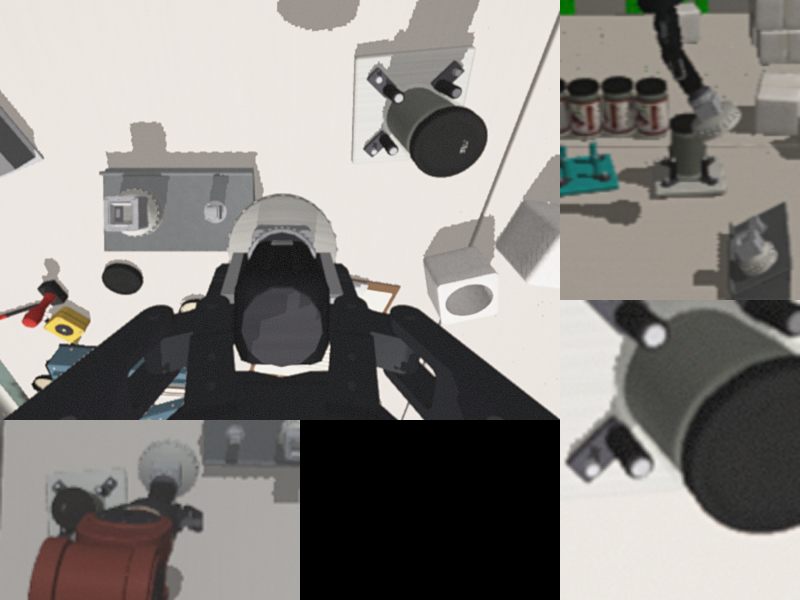

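The chuck hangs on the driver and its peg is empty at (214,211); the narrow chuck is in place at (125,213). The lid is at about (450,141). I'll locate it more exactly.

```bash
cat > lid.py <<'E'
from kin import *
def circ(c,z,r=.0345): return [np.array([c[0]+r*np.cos(t),c[1]+r*np.sin(t),z]) for t in np.linspace(0,6.28,60)]
def bb(K,T,c):
    P=np.array([proj(K,T,p) for z in(.134,.124) for p in circ(c,z)]); return np.r_[P.min(0),P.max(0)]
def loc(img,K,T,roi,c,th):
    g=cv2.cvtColor(img,cv2.COLOR_BGR2GRAY); m=np.zeros_like(g); x0,y0,x1,y1=roi; m[y0:y1,x0:x1]=(g[y0:y1,x0:x1]<th)*255
    m=cv2.morphologyEx(m,cv2.MORPH_OPEN,np.ones((9,9)))
    k=max(cv2.findContours(m,0,2)[0],key=cv2.contourArea); x,y,w,h=cv2.boundingRect(k); b=np.array([x,y,x+w,y+h],float)
    for _ in range(5):
        p=bb(K,T,c); d=b-p; mid=np.array([(d[0]+d[2])/2,(d[1]+d[3])/2]); q=proj(K,T,[*c,.134])+mid; c=onz(K,T,*q,.134)[:2]
    return c,b,(b-bb(K,T,c)).round(1)
E
python3 - <<'E'
from lid import *
z=np.load("w7.npz"); print("wrist",loc(cv2.imread("pics/w7.png"),z["K"],z["T"],(395,90,500,190),np.array([.428,.255]),62))
z=np.load("top0.npz"); print("top",loc(cv2.imread("pics/top0.png"),z["K"],z["T"],(170,208,205,242),np.array([.428,.255]),70))
# clamp plate corners in wrist view (z=.018)
z=np.load("w7.npz"); print("plate corners",[onz(z["K"],z["T"],*p,.018).round(3).tolist() for p in((356,56),(353,160),(474,46))])
E
```

```text
wrist (array([0.42897682, 0.26220152]), array([410., 107., 486., 176.]), array([ 2.3,  2.3, -2.3, -2.3]))
top (array([0.42835971, 0.25383526]), array([179., 214., 200., 234.]), array([ 0.8,  1. , -0.8, -1. ]))
plate corners [[0.368, 0.191, 0.018], [0.496, 0.203, 0.018], [0.357, 0.321, 0.018]]
```

```bash
python3 - <<'E'
from lid import *
z=np.load("w7.npz");K,T=z["K"],z["T"]; img=cv2.imread("pics/w7.png")
D=drv()
def bbc(zd,r,off=(0,0)):
    P=np.array([proj(K,T,(D@[off[0]+r*np.cos(t),off[1]+r*np.sin(t),zd,1])[:3]) for t in np.linspace(0,6.28,90)]); return np.r_[P.min(0),P.max(0)].round(1)
print("rim pred xmin ymin xmax ymax",bbc(-.056,.045)," +1mm x:",bbc(-.056,.045,(.001,0)),"upper bell",bbc(-.04,.045))
print("collar pred",bbc(0,.023),bbc(.01,.023))
g=cv2.cvtColor(img,cv2.COLOR_BGR2GRAY).astype(int)
print("col283 rows180-245",g[184:246:2,283].tolist()); 
for r in(225,235,245): print("row",r,"cols215-250",g[r,216:250:2].tolist(),"cols320-350",g[r,320:352:2].tolist())
z=np.load("top0.npz"); print("top lid",onz(z["K"],z["T"],185.8,224.2,.134).round(4))
E
```

```text
rim pred xmin ymin xmax ymax [227.3 191.9 332.  296.2]  +1mm x: [227.3 193.  332.  297.4] upper bell [224.  191.7 335.1 302.4]
collar pred [245.7 223.3 312.7 290. ] [244.1 224.7 314.2 294.5]
col283 rows180-245 [233, 233, 232, 232, 232, 147, 136, 150, 153, 153, 152, 151, 149, 152, 156, 158, 157, 160, 155, 154, 145, 104, 116, 151, 101, 53, 56, 51, 72, 93, 80]
row 225 cols215-250 [132, 132, 133, 131, 133, 133, 135, 131, 130, 145, 181, 178, 176, 177, 177, 178, 177] cols320-350 [168, 164, 166, 165, 163, 163, 232, 232, 233, 231, 233, 233, 233, 232, 232, 232]
row 235 cols215-250 [129, 132, 130, 133, 132, 130, 146, 167, 188, 188, 191, 187, 185, 189, 188, 189, 189] cols320-350 [180, 176, 177, 176, 172, 174, 170, 146, 197, 233, 234, 233, 232, 233, 232, 234]
row 245 cols215-250 [132, 131, 127, 132, 133, 129, 143, 197, 196, 196, 198, 196, 197, 196, 196, 193, 195] cols320-350 [190, 185, 187, 185, 181, 179, 177, 176, 200, 236, 232, 233, 232, 232, 232, 231]
top lid [0.4274 0.2645 0.134 ]
```

```bash
python3 - <<'E'
from lid import *
D=drv(); state(); img,K,T=snap("wrist"); cv2.imwrite("pics/w8.png",img); np.savez("w8.npz",K=K,T=T)
def bbc(zd,r,off=(0,0)):
    P=np.array([proj(K,T,(D@[off[0]+r*np.cos(t),off[1]+r*np.sin(t),zd,1])[:3]) for t in np.linspace(0,6.28,90)]); return np.r_[P.min(0),P.max(0)].round(1)
print("rim pred",bbc(-.056,.045),"upper bell",bbc(-.04,.045),"collar",bbc(0.005,.023))
g=cv2.cvtColor(img,cv2.COLOR_BGR2GRAY).astype(int)
print("col283 from 188",g[188:200,283].tolist(),g[222:238,283].tolist())
for r in(235,245): print("row",r,"220..",g[r,222:236].tolist(),"330..",g[r,330:344].tolist())
print("wrist lid",loc(img,K,T,(395,90,500,190),np.array([.428,.262]),62))
E
```

```text
t 18.67 tcp [430.4 105.2 297.7] rot [-179.92   12.69 -179.84] F [ 0.8  0.6 -4.7] op 33.0 q [-0.07 -0.64 -0.43  1.57  0.01 -0.07]
rim pred [229.9 193.2 335.1 298.1] upper bell [226.7 193.1 338.3 304.3] collar [248.2 225.7 317.1 294.3]
col283 from 188 [232, 232, 233, 236, 232, 186, 145, 138, 139, 141, 145, 152] [153, 155, 146, 115, 103, 116, 117, 131, 148, 141, 101, 67, 54, 53, 53, 53]
row 235 220.. [130, 131, 131, 131, 131, 138, 164, 191, 171, 183, 189, 191, 189, 185] 330.. [172, 172, 170, 161, 143, 159, 201, 231, 233, 233, 233, 232, 232, 233]
row 245 220.. [131, 130, 130, 131, 127, 124, 143, 187, 198, 198, 201, 200, 197, 193] 330.. [180, 180, 179, 172, 179, 183, 208, 229, 234, 232, 233, 232, 231, 233]
wrist lid (array([0.42918997, 0.26248797]), array([413., 108., 490., 177.]), array([ 2.1,  2.4, -2.1, -2.4]))
```

The rim is where the grasp model predicts it, within 1 mm. Lid centre is about (0.4285, 0.2625). Next I'll plan the turn upright and the shift over the jar.

```bash
python3 - <<'E'
from kin import *
from scipy.spatial.transform import Slerp
JAR=np.array([.4285,.2625]); 
T=np.eye(4);T[:3,:3]=rz(np.radians(75));T[:3,3]=[*JAR,.240]; X=T@np.linalg.inv(np.load("B.npy")); print(X[:3,3])
D=drv(); s=arm.sense(); M0=R.from_euler('xyz',s["tool_rot"])
Bi=np.linalg.inv(np.load("B.npy"))
N=13; sl=Slerp([0,1],R.concatenate([M0,R.from_matrix(X[:3,:3])]))
p0=np.array(s["tcp_pos"]); q=np.array(s["joint_pos"]); prev=M0.as_matrix(); pp=p0
print("turn/row",np.degrees((M0.inv()*R.from_matrix(X[:3,:3])).as_rotvec()/N).round(2))
for i in range(1,N+1):
    f=i/N; p=p0+(X[:3,3]-p0)*f+np.array([0,0,.02*np.sin(np.pi*f)]); M=sl(f).as_matrix(); q,e=ik(p,M,q)
    print((prev.T@(p-pp)*1000).round(1).tolist(),"q",q.round(2),np.abs(e).max().round(3)); pp,prev=p,M
E
```

```text
[0.42681856 0.25622476 0.30048919]
turn/row [ 0.23  1.95 -5.82]
[-0.9, 11.6, -5.0] q [-0.03 -0.6  -0.39  1.59 -0.   -0.14] 0.0
[-1.8, 11.5, -4.8] q [ 0.01 -0.54 -0.33  1.62 -0.02 -0.2 ] 0.0
[-2.7, 11.3, -4.4] q [ 0.04 -0.47 -0.28  1.65 -0.03 -0.26] 0.0
[-3.6, 11.0, -3.8] q [ 0.08 -0.41 -0.23  1.67 -0.05 -0.32] 0.0
[-4.5, 10.6, -3.0] q [ 0.12 -0.35 -0.17  1.69 -0.07 -0.38] 0.0
[-5.4, 10.2, -2.1] q [ 0.16 -0.29 -0.12  1.72 -0.09 -0.45] 0.0
[-6.4, 9.7, -1.2] q [ 0.2  -0.24 -0.08  1.74 -0.11 -0.51] 0.0
[-7.3, 9.1, -0.3] q [ 0.23 -0.18 -0.03  1.76 -0.13 -0.57] 0.0
[-8.3, 8.4, 0.4] q [ 0.27 -0.12  0.01  1.78 -0.15 -0.63] 0.0
[-9.3, 7.6, 1.1] q [ 0.31 -0.07  0.05  1.8  -0.17 -0.69] 0.0
[-10.2, 6.6, 1.4] q [ 0.34 -0.02  0.09  1.82 -0.19 -0.75] 0.0
[-11.0, 5.6, 1.6] q [ 0.38  0.04  0.13  1.83 -0.21 -0.81] 0.0
[-11.6, 4.5, 1.5] q [ 0.41  0.09  0.17  1.85 -0.23 -0.87] 0.0
```

Call:
apply_moves(delta_pos=[[-1,11,-5],[-2,11,-5],[-3,11,-4],[-3.5,11,-4],[-4.5,10.5,-3],[-5.5,10,-2],[-6.5,10,-1],[-7,9,0],[-8,8.5,0],[-9,7.5,1],[-10,6.5,1],[0,0,0]], turn=[[0.2,2,-5.8],[0.2,2,-5.8],[0.2,2,-5.8],[0.2,2,-5.8],[0.2,2,-5.8],[0.2,2,-5.8],[0.2,2,-5.8],[0.2,2,-5.8],[0.2,2,-5.8],[0.2,2,-5.8],[0.2,2,-5.8],[0,0,0]])

```text
time: 19.72
tcp_pos: [0.4316, 0.2238, 0.2998]
tool_rot: [-3.122, -0.255, -2.009]
ft_force: [-0.1, 0.0, -4.7]
opening: 0.377
```

```bash
cat >> kin.py <<'E'
JAR=np.array([.4285,.2625])
def jarrep(z,yw=75):
    state(); D=drv(); print("shoulder-jar xy mm",((D[:2,3]-JAR)*1000).round(1),"z",(D[2,3]*1000).round(1),"axis tilt",np.degrees(D[:2,2]).round(2)); goD([*JAR,z],rz(np.radians(yw)))
E
python3 - <<'E'
from kin import *
jarrep(.235)
E
```

```text
t 19.72 tcp [431.6 223.8 299.8] rot [-178.87  -14.6  -115.1 ] F [-0.1  0.  -4.7] op 32.2 q [ 0.33  0.03  0.12  1.83 -0.2  -0.79]
shoulder-jar xy mm [  8.  -30.8] z 239.7 axis tilt [-2.07 -1.96]
go [-27.6  18.   -3.1] turn [ 1.68  2.55 -9.73]
```

```bash
python3 - <<'E'
from kin import *
jarrep(.230,65)
E
```

```text
t 19.72 tcp [431.6 223.8 299.8] rot [-178.87  -14.6  -115.1 ] F [-0.1  0.  -4.7] op 32.2 q [ 0.33  0.03  0.12  1.83 -0.2  -0.79]
shoulder-jar xy mm [  8.  -30.8] z 239.7 axis tilt [-2.07 -1.96]
go [-28.7  19.3   1.8] turn [-1.06  2.65 -0.11]
```

Call:
apply_moves(delta_pos=[[-10,7,0],[-10,7,0],[-6,4,0],[0,0,0]], turn=[[-0.5,1.3,0],[-0.5,1.3,0],[0,0,0],[0,0,0]])

```text
time: 20.05
tcp_pos: [0.4284, 0.2521, 0.2894]
tool_rot: [-3.141, -0.301, -2.019]
ft_force: [-0.1, -0.4, -4.4]
opening: 0.386
```

```bash
python3 - <<'E'
from kin import *
jarrep(.215,65)
E
```

```text
t 20.05 tcp [428.4 252.1 289.4] rot [-179.94  -17.25 -115.67] F [-0.1 -0.4 -4.4] op 32.9 q [ 0.39  0.13  0.2   1.87 -0.2  -0.71]
shoulder-jar xy mm [ 2.7 -4.5] z 228.9 axis tilt [-0.02  0.  ]
go [-6.9  4.3 12.4] turn [ 0.18  0.   -0.63]
```

Call:
apply_moves(delta_pos=[[-3,4,0],[-3,0,8],[0,0,4],[0,0,0]], turn=[[0,0,0],[0,0,0],[0,0,0],[0,0,0]])

```text
time: 20.38
tcp_pos: [0.4267, 0.2538, 0.2753]
tool_rot: [-3.138, -0.298, -2.024]
ft_force: [-0.2, 0.1, -3.8]
opening: 0.386
```

```bash
python3 - <<'E'
from kin import *
jarrep(.205,65)
img,K,T=snap("side"); z=np.load("side0.npz"); 
img2,K2,T2=snap("wrist"); cv2.imwrite("pics/w9.png",img2); cv2.imwrite("pics/side9.png",img)
E
```

```text
t 20.38 tcp [426.7 253.8 275.3] rot [-179.82  -17.07 -115.95] F [-0.2  0.1 -3.8] op 33.0 q [ 0.4   0.12  0.16  1.84 -0.2  -0.7 ]
shoulder-jar xy mm [ 1.2 -2.7] z 214.8 axis tilt [-0.2  -0.11]
go [-4.9  2.1  8.7] turn [ 0.14  0.18 -0.9 ]
```

Call:
apply_moves(delta_pos=[[-1,2,0],[-2.5,0,5],[-1.5,0,4],[0,0,0]], turn=[[0.1,0.2,0],[0,0,0],[0,0,0],[0,0,0]])

```text
time: 20.82
tcp_pos: [0.4262, 0.2567, 0.2659]
tool_rot: [-3.135, -0.3, -2.025]
ft_force: [1.0, 0.0, -5.0]
opening: 0.384
```

```bash
python3 - <<'E'
from kin import *
jarrep(.198,65)
E
```

```text
t 20.82 tcp [426.2 256.7 265.9] rot [-179.61  -17.18 -116.02] F [ 1.  0. -5.] op 32.8 q [ 0.4   0.12  0.15  1.82 -0.2  -0.69]
shoulder-jar xy mm [ 0.9 -0.1] z 205.5 axis tilt [-0.33  0.08]
go [-2.   0.4  7.2] turn [-0.05  0.07 -0.96]
```

Call:
apply_moves(delta_pos=[[-1,0.8,3],[-1,0,3],[-0.3,0,1],[0,0,0]], turn=[[-0.2,0.1,0],[0,0,0],[0,0,0],[0,0,0]])

```text
time: 21.15
tcp_pos: [0.4253, 0.2573, 0.2573]
tool_rot: [-3.139, -0.302, -2.024]
ft_force: [0.5, -0.5, -3.8]
opening: 0.382
```

```bash
python3 - <<'E'
from kin import *
jarrep(.192,64)
E
```

```text
t 21.15 tcp [425.3 257.3 257.3] rot [-179.86  -17.32 -115.98] F [ 0.5 -0.5 -3.8] op 32.6 q [ 0.4   0.12  0.13  1.81 -0.2  -0.69]
shoulder-jar xy mm [-0.3  0.5] z 196.8 axis tilt [-0.06  0.1 ]
go [-1.  -0.6  4.7] turn [-0.11 -0.06  0.03]
```

Call:
apply_moves(delta_pos=[[-0.8,-0.3,3],[-1,0,3],[0,0,0]], turn=[[0,0,0],[0,0,0],[0,0,0]])

```text
time: 21.4
tcp_pos: [0.4257, 0.2571, 0.2504]
tool_rot: [-3.139, -0.302, -2.024]
ft_force: [-0.2, -0.4, -4.7]
opening: 0.384
```

```bash
python3 - <<'E'
from kin import *
jarrep(.186,64)
E
```

```text
t 21.4 tcp [425.7 257.1 250.4] rot [-179.85  -17.31 -115.99] F [-0.2 -0.4 -4.7] op 32.8 q [ 0.4   0.12  0.12  1.8  -0.2  -0.69]
shoulder-jar xy mm [0.1 0.3] z 189.9 axis tilt [-0.06  0.1 ]
go [-0.8 -0.1  3.9] turn [-0.11 -0.06  0.02]
```

Call:
apply_moves(delta_pos=[[-0.9,-0.2,3],[-0.9,0,3],[0,0,0]], turn=[[0,0,0],[0,0,0],[0,0,0]])

```text
time: 21.65
tcp_pos: [0.4259, 0.2569, 0.2435]
tool_rot: [-3.139, -0.302, -2.024]
ft_force: [0.3, 0.0, -5.6]
opening: 0.385
```

```bash
python3 - <<'E'
from kin import *
jarrep(.180,64)
E
```

```text
t 21.65 tcp [425.9 256.9 243.5] rot [-179.85  -17.31 -115.99] F [ 0.3  0.  -5.6] op 32.9 q [ 0.4   0.12  0.11  1.79 -0.2  -0.69]
shoulder-jar xy mm [0.3 0.1] z 183.0 axis tilt [-0.07  0.1 ]
go [-0.6  0.2  3. ] turn [-0.12 -0.06  0.02]
```

The rim is now below the lid's top with no contact force, so the bell is going over the lid.

Call:
apply_moves(delta_pos=[[-0.9,0,3],[-0.9,0,3],[0,0,0]], turn=[[0,0,0],[0,0,0],[0,0,0]])

```text
time: 21.9
tcp_pos: [0.4259, 0.2568, 0.2365]
tool_rot: [-3.139, -0.302, -2.024]
ft_force: [0.1, 0.9, -4.6]
opening: 0.388
```

```bash
python3 - <<'E'
from kin import *
jarrep(.174,64)
E
```

```text
t 21.9 tcp [425.9 256.8 236.5] rot [-179.85  -17.31 -115.99] F [ 0.1  0.9 -4.6] op 33.1 q [ 0.4   0.12  0.09  1.77 -0.2  -0.69]
shoulder-jar xy mm [0.3 0. ] z 176.0 axis tilt [-0.07  0.1 ]
go [-0.4  0.2  2. ] turn [-0.11 -0.06  0.02]
```

Call:
apply_moves(delta_pos=[[-0.6,0,2],[-0.6,0,2],[0,0,0]], turn=[[0,0,0],[0,0,0],[0,0,0]])

```text
time: 22.15
tcp_pos: [0.4267, 0.2572, 0.2337]
tool_rot: [-3.137, -0.299, -2.025]
ft_force: [0.8, -0.2, -3.5]
opening: 0.382
```

```bash
python3 - <<'E'
from kin import *
jarrep(.172,64)
E
```

```text
t 22.15 tcp [426.7 257.2 233.7] rot [-179.72  -17.15 -116.02] F [ 0.8 -0.2 -3.5] op 32.6 q [ 0.4   0.12  0.08  1.76 -0.2  -0.69]
shoulder-jar xy mm [1.3 0.6] z 173.2 axis tilt [-0.25  0.01]
go [0.6 0.7 1.4] turn [-0.24  0.1  -0.01]
```

Call:
apply_moves(delta_pos=[[-0.2,0.2,1.5],[-0.6,0,2]], turn=[[-0.2,0.1,0],[0,0,0]])

```text
time: 22.32
tcp_pos: [0.4268, 0.2572, 0.2331]
tool_rot: [-3.138, -0.299, -2.025]
ft_force: [-3.9, 1.8, 21.8]
opening: 0.386
```

```bash
python3 - <<'E'
from kin import *
jarrep(.172,64)
E
```

```text
t 22.32 tcp [426.8 257.2 233.1] rot [-179.77  -17.12 -116.03] F [-3.9  1.8 21.8] op 32.9 q [ 0.4   0.12  0.08  1.76 -0.2  -0.69]
shoulder-jar xy mm [1.4 0.6] z 172.7 axis tilt [-0.22 -0.03]
go [0.8 0.8 0.9] turn [-0.19  0.13 -0.02]
```

A firm stop at about 26 N with the shoulder near 173 mm (174 expected), so the bell is fully down. I'll relax, let go and look.

Call:
apply_moves(delta_pos=[[0.1,0,-0.6],[0,0,0]], turn=[[0,0,0],[0,0,0]])

```text
time: 22.48
tcp_pos: [0.4269, 0.2574, 0.2347]
tool_rot: [-3.137, -0.298, -2.025]
ft_force: [-0.1, -0.0, -4.1]
opening: 0.386
```

Call:
apply_moves(delta_pos=[[0,0,0],[0,0,0],[0,0,0],[0,0,0],[0,0,0],[0,0,0]], turn=[[0,0,0],[0,0,0],[0,0,0],[0,0,0],[0,0,0],[0,0,0]], jaw=75)

```text
time: 22.98
tcp_pos: [0.4271, 0.257, 0.2346]
tool_rot: [-3.136, -0.299, -2.026]
ft_force: [0.0, -0.3, 0.1]
opening: 0.879
```

```bash
python3 - <<'E'
from kin import *
jarrep(.172,64)
E
```

```text
t 22.98 tcp [427.1 257.  234.6] rot [-179.7   -17.13 -116.06] F [ 0.  -0.3  0.1] op 75.0 q [ 0.4   0.12  0.09  1.77 -0.2  -0.69]
shoulder-jar xy mm [1.8 0.3] z 174.1 axis tilt [-0.28 -0.  ]
go [0.3 1.2 2.3] turn [-0.25  0.12 -0.04]
```

Call:
apply_moves(delta_pos=[[0,0,-10],[0,0,-20],[0,0,-25],[0,0,-25],[0,0,-20],[0,0,0]], turn=[[0,0,0],[0,0,0],[0,0,0],[0,0,0],[0,0,0],[0,0,0]])

```text
time: 23.48
tcp_pos: [0.4387, 0.2838, 0.3321]
tool_rot: [-3.139, -0.302, -2.025]
ft_force: [-0.8, -0.4, 0.3]
opening: 0.875
```

```bash
python3 - <<'E'
from kin import *
state()
c,K,T=snap("wrist"); s,Ks,Ts=snap("side"); t,Kt,Tt=snap("top")
o=np.zeros((600,800,3),np.uint8)
o[:420,:560]=c
o[:420,560:]=cv2.resize(s[100:226,238:310],(240,420),interpolation=cv2.INTER_CUBIC)
o[420:,:360]=cv2.resize(t[165:265,150:350],(360,180),interpolation=cv2.INTER_CUBIC)
o[420:,360:]=cv2.resize(s[120:300,150:420],(440,180))
cv2.imwrite("pics/v10.png",o)
e={k:proj(Ks,Ts,p).round(1) for k,p in dict(rimL=[.4285-.045,.2625,.118],rimR=[.4285+.045,.2625,.118],cap=[.4285,.2625,.289],shoulder=[.4285,.2625,.174]).items()}; print("side exp",e)
E
```

```text
t 23.48 tcp [438.7 283.8 332.1] rot [-179.87  -17.33 -116.05] F [-0.8 -0.4  0.3] op 74.7 q [ 0.44  0.25  0.41  1.97 -0.19 -0.66]
side exp {'rimL': array([260.8, 164.1]), 'rimR': array([284.2, 164. ]), 'cap': array([271.3, 122.3]), 'shoulder': array([272.1, 150.8])}
```

View pics/v10.png

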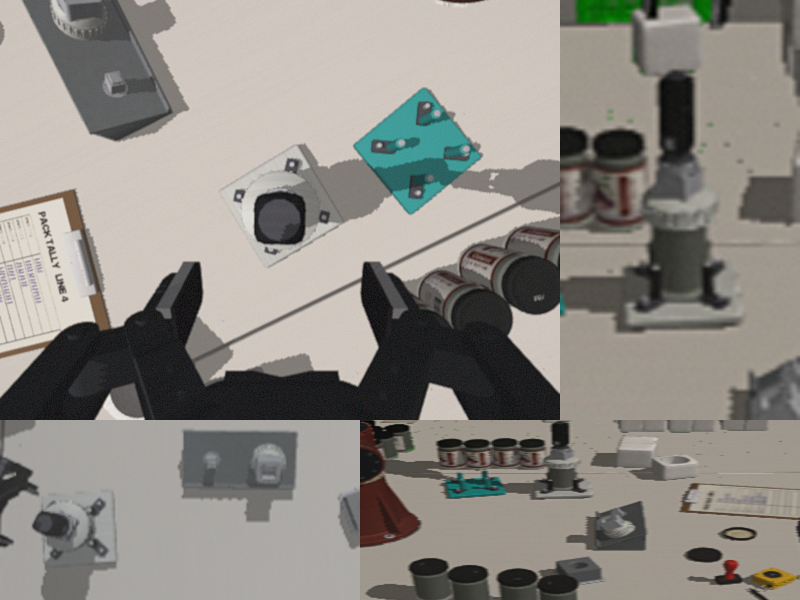

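The last view shows the driver and chuck upright on the jar. The bell is level and down over the lid, with the cap at side (271,122) as predicted. The jar stands in its clamp, the narrow chuck is on its peg and the gripper is clear at zero force.

```bash
python3 -c "
from h import *
state(); print(arm.sign_off())"
```

```text
t 23.63 tcp [437.9 283.  328.2] rot [ 179.96  -17.53 -116.02] F [ 0.6 -0.2 -0.3] op 75.3 q [ 0.43  0.25  0.4   1.97 -0.19 -0.66]
the job is handed in; nothing more can be done
None
```

The torque driver, with the wide chuck on its drive, stands upright on the jar in the clamp. The job was handed in at 23.6 s of the 45 s limit.

**What I did:**
- I took the driver out, but the arm could not reach the 30° peg with the tool in line with the driver. I put it back in its stand and gripped it again with the tool pitched about 17° round the jaw axis.
- I pushed the drive into the wide chuck on its peg until it stopped solid at 69 N, then lifted the chuck off along the peg.
- I lowered the bell over the lid to a firm stop at about 26 N, let go and backed off.

**Last checks:**
- **Placing:** the pictures show the chuck level over the lid, with the driver's cap within about 1 px of the height predicted for fully down. The tilt I worked out before letting go was about 0.3°.
- **Surroundings:** the narrow chuck is still on its peg. The jar, clamp and other things in view look undisturbed. The gripper is clear, with force readings near zero.

**Not exact, or not confirmed:**
- **Ball click:** I did not see the ball itself. I judged it seated from the solid stop, the collar flat on the hub, and the chuck staying on during the lift.
- **Shoulder height:** at the rack my estimate ran 2–4 mm below the hub top. I put this down to the driver being gripped about 3 mm differently, and went by contact force instead.
- **Lid centre:** estimates from the different views differed by about 2.5 mm, apart from one top-view value I dropped because its mask had caught shadow.

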